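# Rebuild the glaze strainer's ring stack

## Robot

A 6-joint arm with a two-finger parallel gripper is mounted at the origin on the work surface. World frame = base frame: x ahead of the robot, y to its left, z up, the work surface at z = 0. Lengths are in m, angles in rad, forces in N, time in s.
With the tool pointing down it reaches from about 0.25 to 0.725 m from the base axis. Payload 4 kg.
Tool frame: the origin (TCP) lies at the very end of the fingers, on their centre line; the grasp point (between the pads) lies arm.hold_point_z behind it (arm.hold_point_z is the distance from the TCP to the grasp point, in m); z points along the fingers, y is the line along which they close (so a half turn about z gives the same grasp; the last joint's range is limited). The gripper opens to 85 mm and grips with 20 to 120 N. Pads are 22 mm wide; open, the fingers measure 114 mm over their backs; the gripper's body (76 mm by 85 mm) begins 54 mm behind the grasp point. The pads swing forward as they close: fully open they stand 13 mm farther back than shut.
Start: joints at [-1.322, 0.241, 0.005, 1.335, 0, 1.571], TCP at [0.123, -0.485, 0.231] pointing down, gripper open.
Joint ranges: [-2.72, 2.72], [-1.05, 1.87], [-1.09, 1.28], [-1.99, 2.15], [-1.42, 1.44], [-3.14, 3.14]. Speed limits (rad/s): [2.79, 2.79, 3.14, 3.14, 3.14, 3.14].

## Interface

Orientations are given as a unit quaternion [x, y, z, w].
In Python, from workcell import status, eyes, arm gives the robot as it stands.
- The arm moves only by the tool arm_command, never from a script. Its argument "targets" is a list of rows, each an object with "delta_pos": the shift along the world's x, y, z in cm, a list of three; "rotation": the turn, a rotation vector about the world's x, y, z in rad, a list of three; "hand": the closure, from 0 (fully open) to 1 (shut). In form: [{"delta_pos": [x, y, z], "rotation": [rx, ry, rz], "hand": hand}, ...]. A call has 1 to 20 rows; each row shifts and turns the commanded pose from where the row before left it; what a row does not reach is not made up. A row lasts 1/12 s, in which the tool goes at most 41.7 mm and 7.16 degrees, less where a joint would pass 70% of its speed; a pose out of reach is approached as far as the arm can. A call with a gripper value outside its range is refused whole. The fingers move at their own pace and stop on an object; the grip force is fixed at half the most. Time passes only in rows, so rows that do not move let the fingers close. It gives the time, the measured TCP pose, the force, the opening and the grip force at its end, in the units of the state.
- status.read_state(): the state, without advancing time (a new reading comes with each control period).
- eyes.capture(name): name is "scene" or "top" or "wrist"; returns a dict with "color" (384x512x3 uint8, red, green, blue), "range_z" (384x512 float32, m along the optical axis (not along the pixel's ray), 0 where there is no reading), "K" (3x3 intrinsics, pixels), "k1" (the pictures are not rectified: a ray, as slopes to the right and down, at radius r is drawn at 1 + k1 r^2 times it, then the intrinsics apply), "R" (3x3) and "t" (3): a world point X has camera coordinates R X + t. Camera axes: x right, y down, z forward; pixel columns grow to the right and rows downward; lengths in m; the calibration is good to about 2 mm. A picture is of the moment at which its call begins.
- arm.sign_off(): hands the job in; it is judged then, once.
The state is a dict: "t": time; "joint_positions": joint angles; "qd": joint speeds; "joint_efforts": joint torques, N m; "ee_pos": TCP position; "ee_rot": TCP orientation; "wrist_force": force on the tool from outside, world axes, zero at the start; "wrist_torque": the same for the moment, N m; "width": finger opening in m; "grip_force": force on a finger pad.
Only numpy, scipy, OpenCV 4.12 (cv2) and the standard library are available. Lean on these libraries where they do the work, as an engineer would, in place of code of your own. Each camera call takes 0.05 s, during which the arm holds its last target. There are 200 camera calls.

## Task

Make up the glaze strainer: first use the scraper block, not the fingers, to push every dried chip off the blue slab, then lift the aluminium cover plate straight up off its two dowels, keeping it level, and lay it flat on the middle of the cleared slab. Then stack the rings flat in the strainer's bore one after another, from the bottom up: grey steel, black rubber, brass, white, blue (some may be missing; keep the order of those that are there). Leave the paint pots, bottle, mug and figurine where they are.

Things in the scene. Friction and masses are not known exactly. Their poses are not given: they have to be found in the camera images.
- strainer: strainer head fixed to the table: aluminium base 100 x 150 mm, 8 mm thick, with two blue blocks (at +y and -y) with curved shells that form an upright bore between them. Top face 60 mm above the table; on it two steel dowels, 10 mm thick, 16 mm high, pointed, at y = +52 and -52 mm. Origin: under the base's middle, on the table; z up
- bore (a point): centre of the bore's flat floor, 8 mm above the table; axes as the strainer. Bore 62 mm wide, 52 mm deep, mouth flared. A 38 mm wide slot, open at both ends and down to the floor, runs through it along the strainer's x, so two fingers holding a ring's rim can go down with it. Dowel tips at z = +68 mm here
- plate: aluminium cover plate, 84 (x) x 130 (y) x 10 mm, 0.35 kg, at first on the strainer's top face, axes parallel to the strainer's, its two 11.5 mm square holes (y = +52, -52 mm) over the dowels. A red upright grip, 14 (x) x 60 mm (y), stands on its middle, 10 to 44 mm above the underside. Origin: centre of its underside; z up
- slab: glazed blue slab, 140 (x) x 150 (y) x 20 mm high, fixed to the table; a grey catch tray, 12 mm high, 150 x 85 mm, adjoins its +y edge (y = +76.5 to +161.5 mm). Origin: under the slab's centre, on the table; z up
- slab_top (a point): centre of the slab's top face, 20 mm above the table; axes as the slab
- scraper: scraper block standing on the table: black rubber foot 30 (x) x 130 (y) x 16 mm high, wooden upright grip 20 (x) x 60 mm (y) from the foot up to 58 mm above the underside, 0.18 kg; its 130 mm long sides do the pushing. Origin: centre of its underside; z up
- ring_steel: grey steel ring, outside diameter 58 mm, its middle filled by a coarse dark screen, 12 mm thick, about 0.15 kg, lying flat on the table; may be absent. Origin: its centre, at half its thickness; z along its axis; either face may be up
- ring_rubber: black rubber ring, outside diameter 58 mm, hole 46 mm, 8 mm thick, about 0.03 kg, lying flat on the table; may be absent. Origin: its centre, at half its thickness; z along its axis; either face may be up
- ring_brass: brass ring, outside diameter 58 mm, its middle filled by a coarse dark screen, 10 mm thick, about 0.12 kg, lying flat on the table; may be absent. Origin: its centre, at half its thickness; z along its axis; either face may be up
- ring_white: white plastic ring, outside diameter 58 mm, hole 42 mm, 8 mm thick, about 0.03 kg, lying flat on the table; may be absent. Origin: its centre, at half its thickness; z along its axis; either face may be up
- ring_blue: blue plastic ring, outside diameter 58 mm, hole 36 mm, 12 mm thick, about 0.05 kg, lying flat on the table; may be absent. Origin: its centre, at half its thickness; z along its axis; either face may be up
- chip1: reddish-brown chip of dried glaze, about 17 x 12 mm and 9 mm high, loose on the slab at the start; may be absent. Origin: its centre
- chip2: reddish-brown chip of dried glaze, about 17 x 12 mm and 9 mm high, loose on the slab at the start; may be absent. Origin: its centre
- chip3: reddish-brown chip of dried glaze, about 17 x 12 mm and 9 mm high, loose on the slab at the start; may be absent. Origin: its centre
- chip4: reddish-brown chip of dried glaze, about 17 x 12 mm and 9 mm high, loose on the slab at the start; may be absent. Origin: its centre
- chip5: reddish-brown chip of dried glaze, about 17 x 12 mm and 9 mm high, loose on the slab at the start; may be absent. Origin: its centre
- pot_lilac: small lilac paint pot with a white cap, 34 mm in diameter, 42 mm high; a bystander, to be left alone. Origin: centre of its underside
- pot_green: small green paint pot with a white cap, 34 mm in diameter, 42 mm high; a bystander, to be left alone. Origin: centre of its underside
- pot_yellow: small yellow paint pot with a white cap, 34 mm in diameter, 42 mm high; a bystander, to be left alone. Origin: centre of its underside
- figurine: white unpainted figurine, 72 mm in diameter at the foot, 150 mm high; a bystander, to be left alone. Origin: centre of its underside
- mug: white mug, 80 mm in diameter, 90 mm high, its handle reaching 71 mm from the axis; a bystander, to be left alone. Origin: centre of its underside
- paint_bottle: blue paint bottle, 48 mm in diameter, 120 mm high; a bystander, to be left alone. Origin: centre of its underside

How it is judged:
By the outcome, as a careful person would: the job done as asked, in the order asked, and still so for the second after the job is handed in, with the robot touching nothing.
Of ring_steel, ring_rubber, ring_brass, ring_white, ring_blue only 3 to 5 are there at a start; the rules pass over those that are not, and their reading is None.
Of chip1, chip2, chip3, chip4, chip5 only 3 to 5 are there at a start; the rules pass over those that are not, and their reading is None.
At some moment in a run one of ring_steel, ring_rubber, ring_brass, ring_white, ring_blue, scraper may be knocked a few centimetres aside while the robot is not near it.
Once in a run the grip may slacken for a moment while it holds something.
It also fails if it takes over 210 s, if anything falls off the work surface, if the arm or the gripper's body presses on something with over 40 N, if the wrist force passes 120 N, or if a joint passes its speed limit or range.

## Working session

There is one attempt and no reset: what is moved stays moved. The work goes in short steps, Python scripts to look and compute and a tool call to move; the robot and the scene stay as the last step left them, time stands still between calls to the robot, and variables do not carry over. Pictures are saved under pics/ and viewed, at most 14 in all, crops included, and the job is handed in when it is done.

Besides the shell and the picture viewer there is one more tool, called after "Call:" as name([rows], argument=value, ...), one row to a line, values as JSON. arm_command: Moves the arm, as the interface text tells. Its arguments: {"type":"object","properties":{"targets":{"type":"array","items":{"type":"object","properties":{"delta_pos":{"type":"array","items":{"type":"number"}},"rotation":{"type":"array","items":{"type":"number"}},"hand":{"type":"number"}}}}},"required":["targets"]}

```bash
ls; mkdir -p pics; cat > h.py <<'E'
import numpy as np, cv2, pickle
from workcell import status, eyes, arm
def cap(name, save=None):
    c=eyes.capture(name)
    if save:
        pickle.dump(c,open(f'pics/{save}.pkl','wb')); cv2.imwrite(f'pics/{save}.png',cv2.cvtColor(c['color'],cv2.COLOR_RGB2BGR))
    return c
def load(n): return pickle.load(open(f'pics/{n}.pkl','rb'))
def rays(c,uv):
    uv=np.atleast_2d(np.asarray(uv,float)); K=c['K']
    d=np.stack([(uv[:,0]-K[0,2])/K[0,0],(uv[:,1]-K[1,2])/K[1,1]],1); s=d.copy()
    for _ in range(20): s=d/(1+c['k1']*(s**2).sum(1,keepdims=True))
    return np.c_[s,np.ones(len(s))]
def onplane(c,uv,z):
    r=rays(c,uv)@c['R']; o=-c['R'].T@c['t']
    return o+r*((z-o[2])/r[:,2])[:,None]
def cloud(c):
    h,w=c['range_z'].shape; u,v=np.meshgrid(np.arange(w),np.arange(h))
    r=rays(c,np.c_[u.ravel(),v.ravel()]); X=(r*c['range_z'].reshape(-1,1)-c['t'])@c['R']
    X[c['range_z'].ravel()==0]=np.nan
    return X.reshape(h,w,3)
def crop(n,x0,y0,x1,y1,f,out):
    im=cv2.imread(f'pics/{n}.png')[y0:y1,x0:x1]; cv2.imwrite(f'pics/{out}.png',cv2.resize(im,None,fx=f,fy=f,interpolation=cv2.INTER_CUBIC))
E
python3 - <<'E'
from h import *
for n in ('top','scene','wrist'):
    c=cap(n,n+'0'); print(n,c['K'].ravel().round(1),c['k1'],(-c['R'].T@c['t']).round(3),c['R'].round(2).tolist())
a=np.vstack([cv2.imread('pics/top0.png')]); 
cv2.imwrite('pics/top0big.png',cv2.resize(a,(800,600),interpolation=cv2.INTER_CUBIC))
print(status.read_state()); print(arm.hold_point_z)
E
```

```text
pics
top [499.4   0.  256.2   0.  499.4 190.    0.    0.    1. ] 0.04946377388294492 [ 0.488 -0.068  1.34 ] [[0.03, -1.0, 0.0], [-1.0, -0.03, -0.09], [0.09, -0.0, -1.0]]
scene [375.    0.  254.8   0.  375.  191.9   0.    0.    1. ] 0.007046689285849174 [ 1.275 -0.505  0.564] [[0.55, 0.84, 0.0], [0.43, -0.28, -0.86], [-0.71, 0.47, -0.52]]
wrist [294.6   0.  259.9   0.  294.6 188.6   0.    0.    1. ] -0.05373694621528554 [ 0.202 -0.464  0.374] [[0.24, -0.97, -0.0], [-0.92, -0.23, 0.32], [-0.31, -0.08, -0.95]]
{'t': 0.15, 'joint_positions': array([-1.32199183e+00,  2.41244281e-01,  4.05947500e-03,  1.33523601e+00,
        7.22253715e-06,  1.57079414e+00]), 'qd': array([-0.00020631, -0.00090542,  0.00368862, -0.000487  ,  0.00028846,
       -0.00151031]), 'joint_efforts': array([-1.27476262e-03, -3.72635007e+01,  2.52638841e+01,  1.23785893e-02,
        1.50602841e-05,  1.73684452e-05]), 'ee_pos': array([ 0.12300634, -0.48413677,  0.23062515]), 'ee_rot': array([ 9.92271552e-01,  1.24082665e-01, -9.72005353e-05, -8.06416954e-04]), 'wrist_force': array([ 0.57428459, -0.21857002, -0.04302434]), 'wrist_torque': array([ 0.01955241, -0.04602428, -0.01526309]), 'grip_force': 0.0, 'width': 0.08534515244831718}
0.0187
```

View pics/top0big.png

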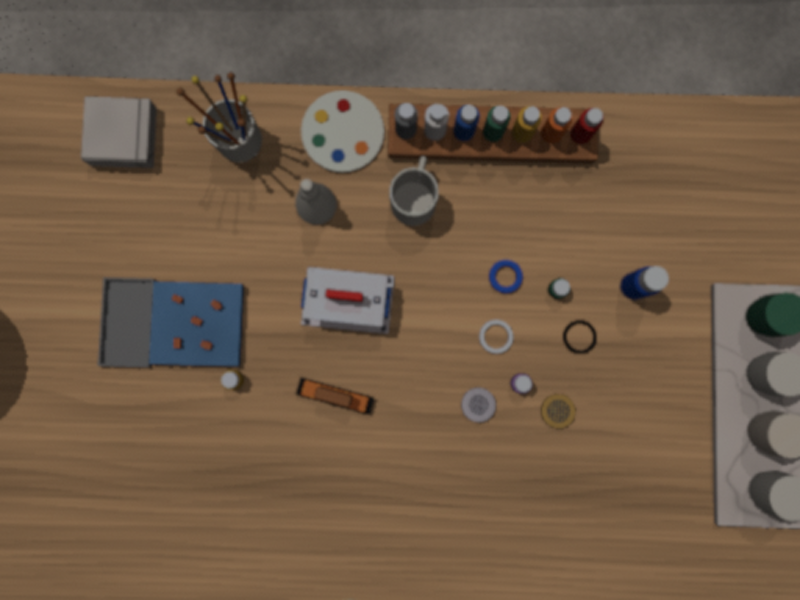

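View pics/scene0.png

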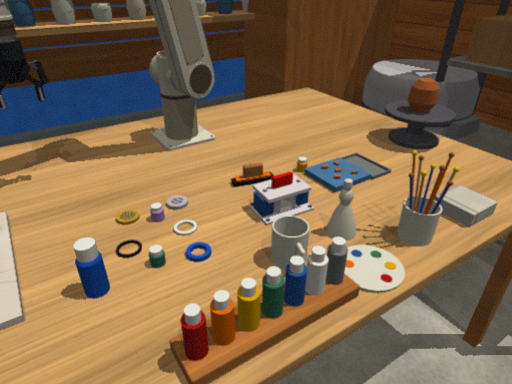

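The top view shows all five chips on the slab (big-picture pixels about 197,325) with the tray on its left (+y). The strainer and plate are at (347,300) and the scraper at (335,395). The rings are blue (506,277), white (496,337), rubber (580,337), steel (479,405) and brass (558,410). The scene view agrees. Next I'll measure from the top and scene depth.

```bash
cat > m.py <<'E'
from h import *
s=384/600
t=load('top0'); X=cloud(t); sc=load('scene0'); Y=cloud(sc).reshape(-1,3)
hsv=cv2.cvtColor(t['color'],cv2.COLOR_RGB2HSV)
def rect(P): 
    (c,wh,a)=cv2.minAreaRect((P[:,:2]*1000).astype(np.float32)); return np.round(c,1),np.round(wh,1),round(a,1)
def win(x0,y0,x1,y1):
    m=np.zeros(X.shape[:2],bool); m[int(y0*s):int(y1*s),int(x0*s):int(x1*s)]=1; return m
tab=np.nanmedian(X[win(380,420,450,560)][:,2]); print('table z top',tab)
def rep(n,m,zlo,zhi):
    P=X[m]; P=P[(P[:,2]>zlo)&(P[:,2]<zhi)]
    c,wh,a=rect(P); z=np.median(P[:,2])
    near=Y[(np.hypot(*(Y[:,:2]-c/1000).T)<min(wh)/2000)&(Y[:,2]>zlo)]
    print(n,c,wh,a,'z',z.round(4),'scene z',np.nanmedian(near[:,2]).round(4) if len(near) else None,len(P))
rep('slab',win(140,270,260,378)&(hsv[...,0]>95)&(hsv[...,0]<125)&(hsv[...,1]>100),.012,.024)
rep('slab+tray',win(90,265,260,372),.006,.024)
rep('plate',win(290,255,410,345),.064,.078)
rep('grip',win(290,255,410,345)&(hsv[...,1]>150)&((hsv[...,0]<10)|(hsv[...,0]>170)),.09,.125)
rep('foot',win(285,365,390,425),.01,.022)
rep('sgrip',win(285,365,390,425),.048,.07)
for n,(u,v) in dict(blue=(506,277),white=(496,337),rubber=(580,337),steel=(479,405),brass=(558,410)).items():
    m=win(u-24,v-24,u+24,v+24); rep(n,m,.005,.02)
    P=X[m];P=P[(P[:,2]>.005)&(P[:,2]<.02)]; print('  circle',np.round(np.array(cv2.minEnclosingCircle((P[:,:2]*1000).astype(np.float32))[0]),1))
for n,(u,v) in dict(lilac=(522,384),green=(560,290),yellow=(231,380),bottle=(650,280),fig=(312,205),mug=(414,195)).items():
    rep(n,win(u-30,v-30,u+30,v+30),.035,.2)
m=win(150,282,243,368)&((hsv[...,0]<12)|(hsv[...,0]>170))&(hsv[...,1]>90)
k,l,st,ce=cv2.connectedComponentsWithStats(m.astype(np.uint8))
for i in range(1,k):
    if st[i,4]>10: print('chip',(X[l==i].mean(0)*1000).round(1),st[i,4])
E
python3 m.py; python3 - <<'E'
from h import *
crop('top0',55,160,260,270,3.9,'c1')
E
```

```text
table z top 0.0011115670110295132
slab [552.9 274.2] [148.  134.9] 89.9 z 0.0203 scene z 0.0215 2248
slab+tray [563.5 314.9] [181.1 284.8] 1.5 z 0.019 scene z 0.0212 3497
plate [601.7  18.5] [137.7  87.2] 85.5 z 0.0705 scene z 0.0735 1513
grip [599.8  20.9] [56.  11.7] 85.1 z 0.1045 scene z 0.1053 106
foot [437.6  36.3] [129.6  29.9] 76.2 z 0.0179 scene z 0.0445 227
sgrip [437.5  36.2] [59.9 20. ] 76.1 z 0.0583 scene z 0.059 183
blue [ 653.5 -248. ] [81.5 77.6] 4.8 z 0.0117 scene z 0.0121 270
  circle [ 655.  -242.6]
white [ 546.2 -234.5] [76.7 78.1] 5.8 z 0.0079 scene z 0.0085 188
  circle [ 543.8 -234.7]
rubber [ 550.6 -374.5] [79.9 80.4] 1.7 z 0.0075 scene z 0.0078 173
  circle [ 549.2 -375.5]
steel [ 432.1 -205. ] [78.6 77. ] 1.3 z 0.012 scene z 0.0126 406
  circle [ 432.4 -206.5]
brass [ 424.1 -339.3] [70.6 77.2] 1.8 z 0.0101 scene z 0.0106 389
  circle [ 424.2 -336.4]
lilac [ 467.6 -275.2] [25.4 25.9] 48.5 z 0.0429 scene z 0.0429 88
green [ 630.2 -336.7] [25.9 27.7] 71.5 z 0.0426 scene z 0.0428 96
yellow [460.6 209.4] [25.9 27.4] 28.0 z 0.0426 scene z 0.0432 97
bottle [ 639.2 -465.3] [44.3 48.6] 90.0 z 0.1058 scene z 0.1183 457
fig [763.3  79.7] [51.3 59.2] 28.0 z 0.0685 scene z 0.09 412
mug [777.  -89.5] [78.9 86.6] 32.5 z 0.0764 scene z 0.0695 419
chip [593.4 304.9  29.2] 20
chip [585.  239.9  28.1] 22
chip [557.5 271.8  29.6] 22
chip [519.1 301.7  29. ] 27
chip [517.7 253.6  29.6] 21
```

View pics/c1.png

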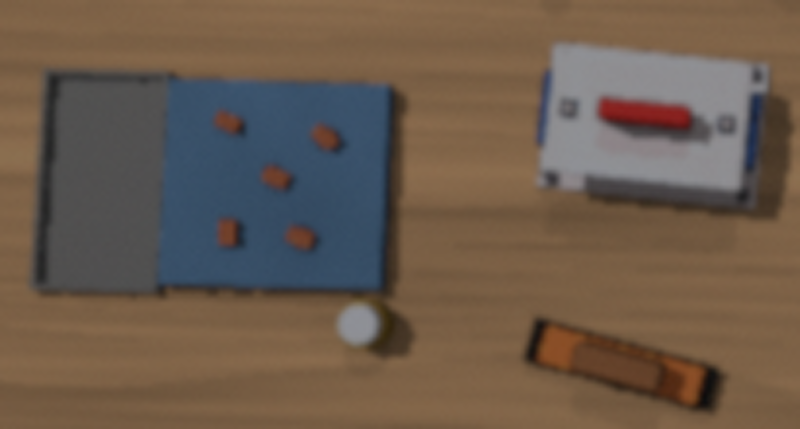

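```bash
python3 - <<'E'
from h import *
c=load('top0')
f=lambda L,z:(onplane(c,np.array(L)/3.9+[55-.37,160-.37],z)*1000).round(1)
S=f([(167,80),(392,87),(383,290),(158,285)],.0205);print('slab',S.tolist(),S.mean(0))
d=S[0]-S[1]+S[3]-S[2];print('slab +y yaw',np.degrees(np.arctan2(-d[0],d[1])), np.linalg.norm(d)/2)
d=S[0]-S[3]+S[1]-S[2];print('slab +x yaw',np.degrees(np.arctan2(d[1],d[0])), np.linalg.norm(d)/2)
H=f([(569,108),(727,125)],.0705);print('holes',H,H.mean(0));d=H[0]-H[1];print(np.degrees(np.arctan2(-d[0],d[1])),np.linalg.norm(d))
G=f([(599,108),(690,115)],.104);print('grip',G,G.mean(0))
P=f([(553,43),(768,64),(752,205),(538,186)],.0705);print('plate',P.tolist(),P.mean(0))
W=f([(536,319),(720,372),(708,410),(526,360)],.016);print('foot',W.tolist(),W.mean(0))
X=cloud(c)
# ring fit: robust circle from depth mask restricted to 4..; use points r<45mm
for n,p,h in (('blue',(654,-245),12),('white',(545,-234.5),8),('rubber',(550,-375),8),('steel',(432,-205.5),12),('brass',(424,-338),10)):
    A=X.reshape(-1,3)*1000; A=A[np.isfinite(A[:,0])]
    q=np.array(p,float)
    for _ in range(8):
        m=(np.hypot(*(A[:,:2]-q).T)<36)&(A[:,2]>h*.5)&(A[:,2]<h+4); 
        r,_=cv2.minEnclosingCircle(A[m][:,:2].astype(np.float32)); q=(A[m][:,:2].mean(0)+np.array(r))/2
    print(n,q.round(1),np.array(r).round(1),_,A[m][:,:2].mean(0).round(1),m.sum(),np.percentile(A[m][:,2],80).round(1))
E
```

```text
slab [[621.6, 350.6, 20.5], [621.2, 199.0, 20.5], [483.9, 198.5, 20.5], [483.3, 348.6, 20.5]] [552.5   274.175  20.5  ]
slab +y yaw 0.03798194969851269 150.85003314550517
slab +x yaw 0.5197224969122571 137.80566933185298
holes [[605.7  72.9  70.5]
 [597.5 -30.7  70.5]] [601.6  21.1  70.5]
-4.525559272104216 103.92401070012647
grip [[603.2  50.1 104. ]
 [600.3  -7.9 104. ]] [601.75  21.1  104.  ]
plate [[648.2, 85.0, 70.5], [638.4, -56.3, 70.5], [545.6, -48.6, 70.5], [554.1, 91.1, 70.5]] [596.575  17.8    70.5  ]
foot [[467.1, 95.7, 16.0], [435.0, -29.5, 16.0], [409.5, -22.3, 16.0], [439.5, 101.3, 16.0]] [437.775  36.3    16.   ]
blue [ 651.5 -250.6] [ 653.5 -252.2] 34.288307189941406 [ 649.6 -248.9] 214 13.8
white [ 545.4 -233.4] [ 545.4 -233.3] 35.25144958496094 [ 545.3 -233.5] 206 9.0
rubber [ 551.1 -375.9] [ 551.3 -375.3] 35.50271987915039 [ 551.  -376.5] 174 9.1
steel [ 426.5 -206.6] [ 424.4 -207.3] 33.49138641357422 [ 428.6 -205.9] 347 13.9
brass [ 422.4 -338.8] [ 421.8 -338.7] 34.14607238769531 [ 423.1 -338.8] 343 11.8
```

Call:
arm_command([
  {"delta_pos":[1.575,2.605,-0.355],"rotation":[0,0,0.0539],"hand":0},
  {"delta_pos":[1.575,2.605,-0.355],"rotation":[0,0,0.0539],"hand":0},
  {"delta_pos":[1.575,2.605,-0.355],"rotation":[0,0,0.0539],"hand":0},
  {"delta_pos":[1.575,2.605,-0.355],"rotation":[0,0,0.0539],"hand":0},
  {"delta_pos":[1.575,2.605,-0.355],"rotation":[0,0,0.0539],"hand":0},
  {"delta_pos":[1.575,2.605,-0.355],"rotation":[0,0,0.0539],"hand":0},
  {"delta_pos":[1.575,2.605,-0.355],"rotation":[0,0,0.0539],"hand":0},
  {"delta_pos":[1.575,2.605,-0.355],"rotation":[0,0,0.0539],"hand":0},
  {"delta_pos":[1.575,2.605,-0.355],"rotation":[0,0,0.0539],"hand":0},
  {"delta_pos":[1.575,2.605,-0.355],"rotation":[0,0,0.0539],"hand":0},
  {"delta_pos":[1.575,2.605,-0.355],"rotation":[0,0,0.0539],"hand":0},
  {"delta_pos":[1.575,2.605,-0.355],"rotation":[0,0,0.0539],"hand":0},
  {"delta_pos":[1.575,2.605,-0.355],"rotation":[0,0,0.0539],"hand":0},
  {"delta_pos":[1.575,2.605,-0.355],"rotation":[0,0,0.0539],"hand":0},
  {"delta_pos":[1.575,2.605,-0.355],"rotation":[0,0,0.0539],"hand":0},
  {"delta_pos":[1.575,2.605,-0.355],"rotation":[0,0,0.0539],"hand":0},
  {"delta_pos":[1.575,2.605,-0.355],"rotation":[0,0,0.0539],"hand":0},
  {"delta_pos":[1.575,2.605,-0.355],"rotation":[0,0,0.0539],"hand":0},
  {"delta_pos":[1.575,2.605,-0.355],"rotation":[0,0,0.0539],"hand":0},
  {"delta_pos":[1.575,2.605,-0.355],"rotation":[0,0,0.0539],"hand":0},
])

```text
t: 1.82
ee_pos: [0.4384, 0.0379, 0.1599]
ee_rot: [0.787, 0.617, -0.0, -0.0]
wrist_force: [1.4, -0.8, 0.4]
width: 0.0853
grip_force: 0.0
```

```bash
python3 - <<'E'
from h import *
s=status.read_state(); print(s['ee_pos'])
c=cap('wrist','w1'); X=cloud(c); P=X.reshape(-1,3); P=P[np.isfinite(P[:,0])]
o=-c['R'].T@c['t']; print(o)
m=(np.abs(P[:,0]-.438)<.08)&(np.abs(P[:,1]-.036)<.09)&(P[:,2]>.05)&(P[:,2]<.066)
print(m.sum(),cv2.minAreaRect((P[m][:,:2]*1000).astype(np.float32)),np.median(P[m][:,2]))
m=(np.abs(P[:,0]-.438)<.08)&(np.abs(P[:,1]-.036)<.09)&(P[:,2]>.012)&(P[:,2]<.02)
print(m.sum(),cv2.minAreaRect((P[m][:,:2]*1000).astype(np.float32)),np.median(P[m][:,2]))
print(status.read_state()['ee_pos'])
E
```

```text
[0.43842724 0.03792208 0.1599314 ]
[0.45697795 0.11845803 0.30328454]
1449 ((439.8919372558594, 37.524513244628906), (58.827430725097656, 19.989805221557617), 75.61164855957031) 0.05834067214179666
874 ((439.5438232421875, 36.80300521850586), (130.5845184326172, 30.053476333618164), 76.1812973022461) 0.016640463433250208
[0.44147494 0.04175246 0.1595305 ]
```

View pics/w1.png

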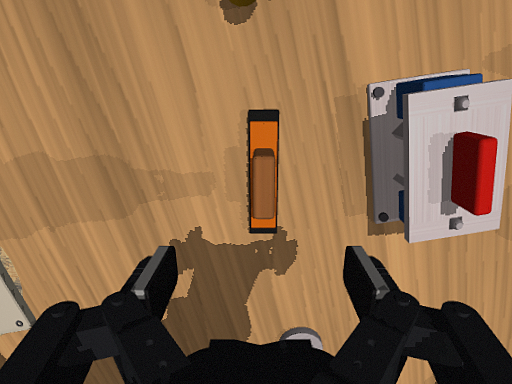

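The wrist view shows the scraper upright at (263,170), its grip between the finger lines. The plate is at right, with the grip at (475,172) and the dowels visible in the holes at (461,103) and (457,224). Next I'll let the arm settle.

Call:
arm_command([
  {"delta_pos":[0,0,0],"rotation":[0,0,0],"hand":0},
  {"delta_pos":[0,0,-2],"rotation":[0,0,0],"hand":0},
  {"delta_pos":[0,0,-2],"rotation":[0,0,0],"hand":0},
  {"delta_pos":[0,0,-2],"rotation":[0,0,0],"hand":0},
  {"delta_pos":[0,0,-1],"rotation":[0,0,0],"hand":0},
  {"delta_pos":[0,0,0],"rotation":[0,0,0],"hand":0},
  {"delta_pos":[0,0,0],"rotation":[0,0,0],"hand":0},
  {"delta_pos":[0,0,0],"rotation":[0,0,0],"hand":0},
])

```text
t: 2.53
ee_pos: [0.4385, 0.0359, 0.0911]
ee_rot: [0.788, 0.615, 0.0, 0.0]
wrist_force: [0.4, -0.1, -0.3]
width: 0.0852
grip_force: 0.0
```

Call:
arm_command([
  {"delta_pos":[0,0.1,-2],"rotation":[0,0,0],"hand":0},
  {"delta_pos":[0,0,-2],"rotation":[0,0,0],"hand":0},
  {"delta_pos":[0,0,-1.5],"rotation":[0,0,0],"hand":0.2},
  {"delta_pos":[0,0,-1.2],"rotation":[0,0,0],"hand":0.4},
  {"delta_pos":[0,0,0],"rotation":[0,0,0],"hand":0.6},
  {"delta_pos":[0,0,0],"rotation":[0,0,0],"hand":1},
  {"delta_pos":[0,0,0],"rotation":[0,0,0],"hand":1},
  {"delta_pos":[0,0,0],"rotation":[0,0,0],"hand":1},
  {"delta_pos":[0,0,0],"rotation":[0,0,0],"hand":1},
  {"delta_pos":[0,0,0],"rotation":[0,0,0],"hand":1},
  {"delta_pos":[0,0,0],"rotation":[0,0,0],"hand":1},
])

```text
t: 3.45
ee_pos: [0.4396, 0.0374, 0.0246]
ee_rot: [0.788, 0.616, 0.001, 0.001]
wrist_force: [0.2, -0.1, 5.9]
width: 0.0193
grip_force: 62.1
```

Call:
arm_command([
  {"delta_pos":[0,0,1],"rotation":[0,0,0],"hand":1},
  {"delta_pos":[0,0,2],"rotation":[0,0,0],"hand":1},
  {"delta_pos":[0,0,2.5],"rotation":[0,0,0],"hand":1},
  {"delta_pos":[0,0,2.5],"rotation":[0,0,0],"hand":1},
  {"delta_pos":[0.72,1.072,0],"rotation":[0,0,0.1134],"hand":1},
  {"delta_pos":[0.72,1.072,0],"rotation":[0,0,0.1134],"hand":1},
  {"delta_pos":[0.72,1.072,0],"rotation":[0,0,0.1134],"hand":1},
  {"delta_pos":[0.72,1.072,0],"rotation":[0,0,0.1134],"hand":1},
  {"delta_pos":[0.72,1.072,0],"rotation":[0,0,0.1134],"hand":1},
  {"delta_pos":[0.72,1.072,0],"rotation":[0,0,0.1134],"hand":1},
  {"delta_pos":[0.72,1.072,0],"rotation":[0,0,0.1134],"hand":1},
  {"delta_pos":[0.72,1.072,0],"rotation":[0,0,0.1134],"hand":1},
  {"delta_pos":[0.72,1.072,0],"rotation":[0,0,0.1134],"hand":1},
  {"delta_pos":[0.72,1.072,0],"rotation":[0,0,0.1134],"hand":1},
  {"delta_pos":[0.72,1.072,0],"rotation":[0,0,0.1134],"hand":1},
  {"delta_pos":[0.72,1.072,0],"rotation":[0,0,0.1134],"hand":1},
  {"delta_pos":[0.72,1.072,0],"rotation":[0,0,0.1134],"hand":1},
  {"delta_pos":[0.72,1.072,0],"rotation":[0,0,0.1134],"hand":1},
  {"delta_pos":[0.72,1.072,0],"rotation":[0,0,0.1134],"hand":1},
  {"delta_pos":[0.72,1.072,0],"rotation":[0,0,0.1134],"hand":1},
])

```text
t: 5.12
ee_pos: [0.5528, 0.2092, 0.1027]
ee_rot: [-0.003, 1.0, -0.0, -0.001]
wrist_force: [0.2, 0.9, -1.3]
width: 0.0195
grip_force: 60.9
```

Call:
arm_command([
  {"delta_pos":[0,0,-1],"rotation":[0,0,0],"hand":1},
  {"delta_pos":[0,0,-1],"rotation":[0,0,0],"hand":1},
  {"delta_pos":[0,0,0],"rotation":[0,0,0],"hand":1},
  {"delta_pos":[0,0,0],"rotation":[0,0,0],"hand":1},
  {"delta_pos":[0,0,0],"rotation":[0,0,0],"hand":1},
])

```text
t: 5.53
ee_pos: [0.5525, 0.2081, 0.0828]
ee_rot: [0.001, 1.0, -0.0, -0.001]
wrist_force: [0.2, -0.4, -1.5]
width: 0.0194
grip_force: 60.9
```

```bash
python3 - <<'E'
from h import *
c=cap('wrist','w2'); print(status.read_state()['ee_pos'],status.read_state()['width'])
E
```

```text
[0.55299719 0.20827826 0.08327016] 0.019313550184064398
```

View pics/w2.png

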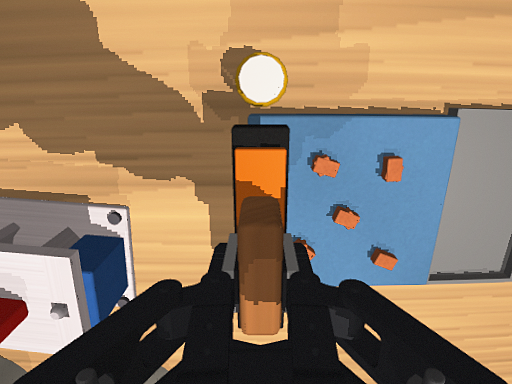

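The scraper is held upright. The yellow pot (262,78) is clear of its end and all chips are right of its foot. Next I'll lower it and sweep.

Call:
arm_command([
  {"delta_pos":[0.2,0,-1.5],"rotation":[0,0,0],"hand":1},
  {"delta_pos":[0,0,-1.5],"rotation":[0,0,0],"hand":1},
  {"delta_pos":[0,0,-0.5],"rotation":[0,0,0],"hand":1},
  {"delta_pos":[0,0,0],"rotation":[0,0,0],"hand":1},
  {"delta_pos":[0,0,-0.1],"rotation":[0,0,0],"hand":1},
  {"delta_pos":[0,0,-0.1],"rotation":[0,0,0],"hand":1},
  {"delta_pos":[0,0,0],"rotation":[0,0,0],"hand":1},
])

```text
t: 6.17
ee_pos: [0.5559, 0.2091, 0.0471]
ee_rot: [0.0, 1.0, 0.0, 0.001]
wrist_force: [-0.4, -0.1, -0.9]
width: 0.0193
grip_force: 60.9
```

Call:
arm_command([
  {"delta_pos":[0,0,-0.1],"rotation":[0,0,0],"hand":1},
  {"delta_pos":[0,0,-0.05],"rotation":[0,0,0],"hand":1},
  {"delta_pos":[0,0.8,0],"rotation":[0,0,0],"hand":1},
  {"delta_pos":[0,0.8,0],"rotation":[0,0,0],"hand":1},
  {"delta_pos":[0,0.8,0],"rotation":[0,0,0],"hand":1},
  {"delta_pos":[0,0.8,0],"rotation":[0,0,0],"hand":1},
  {"delta_pos":[0,0.8,0],"rotation":[0,0,0],"hand":1},
  {"delta_pos":[0,0.8,0],"rotation":[0,0,0],"hand":1},
  {"delta_pos":[0,0.8,0],"rotation":[0,0,0],"hand":1},
  {"delta_pos":[0,0.8,0],"rotation":[0,0,0],"hand":1},
  {"delta_pos":[0,0.8,0],"rotation":[0,0,0],"hand":1},
  {"delta_pos":[0,0.8,0],"rotation":[0,0,0],"hand":1},
])

```text
t: 7.17
ee_pos: [0.5552, 0.2897, 0.0447]
ee_rot: [0.0, 1.0, -0.0, -0.0]
wrist_force: [0.0, -0.1, -2.0]
width: 0.0196
grip_force: 60.9
```

Call:
arm_command([
  {"delta_pos":[0,0.7,0],"rotation":[0,0,0],"hand":1},
  {"delta_pos":[0,0.7,0],"rotation":[0,0,0],"hand":1},
  {"delta_pos":[0,0.7,0],"rotation":[0,0,0],"hand":1},
  {"delta_pos":[0,0.7,0],"rotation":[0,0,0],"hand":1},
  {"delta_pos":[0,0.7,0],"rotation":[0,0,0],"hand":1},
  {"delta_pos":[0,0.6,0],"rotation":[0,0,0],"hand":1},
  {"delta_pos":[0,0.6,0],"rotation":[0,0,0],"hand":1},
  {"delta_pos":[0,0.6,0],"rotation":[0,0,0],"hand":1},
  {"delta_pos":[0,0.6,0],"rotation":[0,0,0],"hand":1},
  {"delta_pos":[0,0.4,0],"rotation":[0,0,0],"hand":1},
  {"delta_pos":[0,0,0],"rotation":[0,0,0],"hand":1},
  {"delta_pos":[0,0,0],"rotation":[0,0,0],"hand":1},
])

```text
t: 8.17
ee_pos: [0.5567, 0.3529, 0.0476]
ee_rot: [0.0, 1.0, 0.001, 0.002]
wrist_force: [-2.2, -1.7, 8.4]
width: 0.0194
grip_force: 62.3
```

```bash
python3 - <<'E'
from h import *
c=cap('wrist','w3'); print(status.read_state()['ee_pos'],status.read_state()['width']); c=cap('top','t3')
crop('t3',55,165,175,255,3.3,'t3c')
a=cv2.imread('pics/w3.png'); b=cv2.imread('pics/t3c.png'); im=np.zeros((600,800,3),np.uint8)
im[:384,:512]=a; b=cv2.resize(b,(285,214)); im[384:598,:285]=b; cv2.imwrite('pics/v3.png',im)
E
```

```text
[0.55667691 0.3528122  0.04757621] 0.019198044946708168
```

View pics/v3.png

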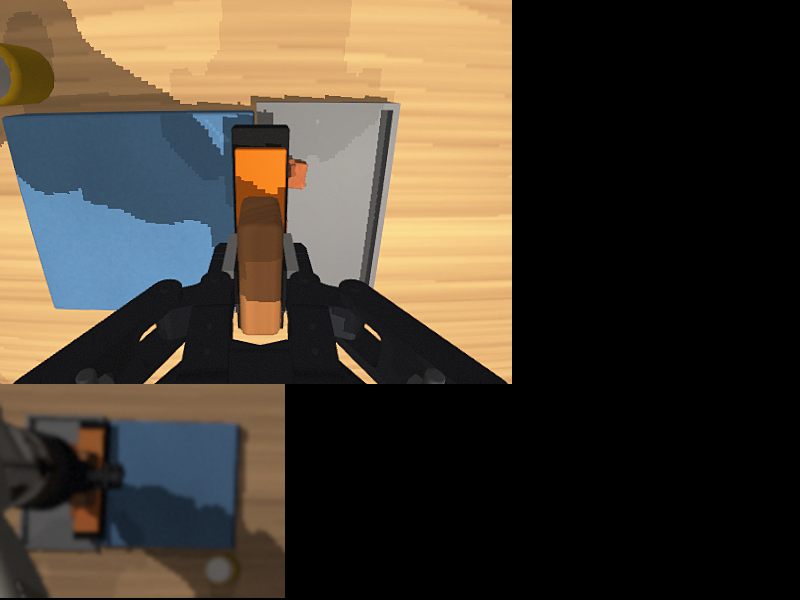

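Front face is past the slab edge. Only one chip shows (297,172), the others are hidden, and there is an 8 N lift under the foot. Next I'll raise it, back off and look.

Call:
arm_command([
  {"delta_pos":[0,0.5,0.8],"rotation":[0,0,0],"hand":1},
  {"delta_pos":[0,0,2],"rotation":[0,0,0],"hand":1},
  {"delta_pos":[0,0,3],"rotation":[0,0,0],"hand":1},
  {"delta_pos":[0,0,3],"rotation":[0,0,0],"hand":1},
  {"delta_pos":[0,-3,0],"rotation":[0,0,0],"hand":1},
  {"delta_pos":[0,-3,0],"rotation":[0,0,0],"hand":1},
  {"delta_pos":[0,-3,0],"rotation":[0,0,0],"hand":1},
  {"delta_pos":[0,-3,0],"rotation":[0,0,0],"hand":1},
  {"delta_pos":[0,0,0],"rotation":[0,0,0],"hand":1},
  {"delta_pos":[0,0,0],"rotation":[0,0,0],"hand":1},
])

```text
t: 9.1
ee_pos: [0.5555, 0.2359, 0.1333]
ee_rot: [0.002, 1.0, 0.0, -0.0]
wrist_force: [0.4, 0.4, -1.0]
width: 0.019
grip_force: 61.0
```

```bash
python3 - <<'E'
from h import *
c=cap('wrist','w4'); print(status.read_state()['ee_pos'],status.read_state()['width']); t=cap('top','t4')
X=cloud(c)
hsv=cv2.cvtColor(c['color'],cv2.COLOR_RGB2HSV); m=((hsv[...,0]<9)&(hsv[...,1]>110)&(np.abs(X[...,0]-.552)<.09)&(X[...,1]>.3)&(X[...,2]<.04))
k,l,st,ce=cv2.connectedComponentsWithStats(m.astype(np.uint8))
for i in range(1,k):
    if st[i,4]>15: print('chip',(X[l==i].mean(0)*1000).round(1),(X[l==i][:,2].max()*1000).round(1),st[i,4],ce[i].round())
crop('t4',55,165,175,255,3.3,'t4c')
a=cv2.imread('pics/w4.png'); b=cv2.imread('pics/t4c.png'); im=np.zeros((600,800,3),np.uint8)
im[:384,:512]=a; b=cv2.resize(b,(285,214)); im[384:598,:285]=b; cv2.imwrite('pics/v4.png',im)
E
```

```text
[0.5556225  0.23702067 0.13321158] 0.019344273049214235
```

View pics/v4.png

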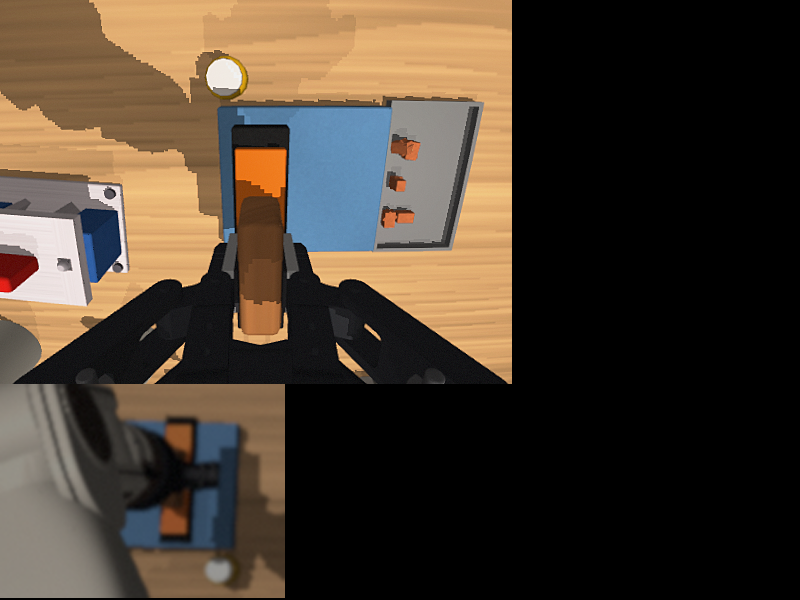

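The wrist view shows a clear slab and the chips in the tray at (405,148, apparently two), (397,184), (389,216) and (405,216). Next I'll check their heights and an enlarged crop.

```bash
python3 - <<'E'
from h import *
c=load('w4');X=cloud(c)
hsv=cv2.cvtColor(c['color'],cv2.COLOR_RGB2HSV)
for u,v in ((398,138),(398,148),(411,150),(398,184),(389,216),(405,216),(430,184),(360,184)): print(u,v,hsv[v,u],(X[v,u]*1000).round(1))
S=(X[...,0]>.484)&(X[...,0]<.62)&(X[...,1]>.255)&(X[...,1]<.345); print('slab z pct',np.nanpercentile(X[S][:,2],[1,50,99]))
crop('w4',375,90,490,255,3.6,'w4c')
E
```

```text
398 138 [30  4 65] [514.6 365.7   3.4]
398 148 [ 10 171 130] [521.6 360.7  16.6]
411 150 [ 10 181 178] [522.6 371.   20.4]
398 184 [ 10 175 219] [553.9 362.8  22.1]
389 216 [ 10 172 211] [589.4 362.5  14.5]
405 216 [ 10 176 215] [589.9 379.1  13.6]
430 184 [ 13  15 150] [559.5 403.7   5.2]
360 184 [104 118 182] [554.2 327.8  20.9]
slab z pct [0.01387587 0.02166079 0.22429499]
```

View pics/w4c.png

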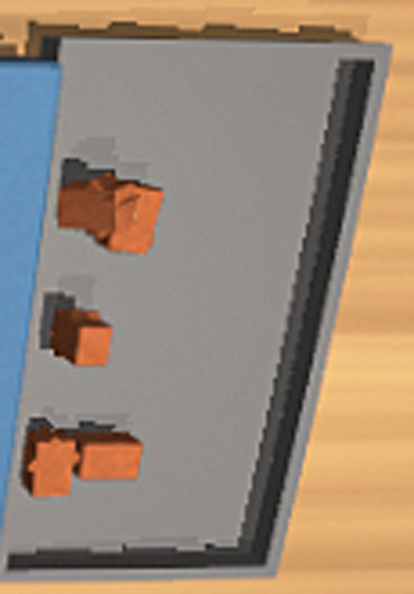

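All five chips are in the tray and the slab is clear. Next I'll set the scraper down on free table at about (0.42, 0.10).

Call:
arm_command([
  {"delta_pos":[-1.7,-1.7,0],"rotation":[0,0,0],"hand":1},
  {"delta_pos":[-1.7,-1.7,0],"rotation":[0,0,0],"hand":1},
  {"delta_pos":[-1.7,-1.7,0],"rotation":[0,0,0],"hand":1},
  {"delta_pos":[-1.7,-1.7,0],"rotation":[0,0,0],"hand":1},
  {"delta_pos":[-1.7,-1.7,0],"rotation":[0,0,0],"hand":1},
  {"delta_pos":[-1.7,-1.7,0],"rotation":[0,0,0],"hand":1},
  {"delta_pos":[-1.7,-1.7,0],"rotation":[0,0,0],"hand":1},
  {"delta_pos":[-1.7,-1.8,0],"rotation":[0,0,0],"hand":1},
  {"delta_pos":[0,0,-2],"rotation":[0,0,0],"hand":1},
  {"delta_pos":[0,0,-3],"rotation":[0,0,0],"hand":1},
  {"delta_pos":[0,0,-3],"rotation":[0,0,0],"hand":1},
  {"delta_pos":[0,0,-2],"rotation":[0,0,0],"hand":1},
  {"delta_pos":[0,0,-0.5],"rotation":[0,0,0],"hand":1},
  {"delta_pos":[0,0,0],"rotation":[0,0,0],"hand":1},
  {"delta_pos":[0,0,0],"rotation":[0,0,0],"hand":1},
])

```text
t: 10.45
ee_pos: [0.4202, 0.1008, 0.0284]
ee_rot: [-0.0, 1.0, 0.0, 0.0]
wrist_force: [0.4, 0.1, -1.0]
width: 0.019
grip_force: 61.0
```

Call:
arm_command([
  {"delta_pos":[0,0,-0.2],"rotation":[0,0,0],"hand":1},
  {"delta_pos":[0,0,-0.15],"rotation":[0,0,0],"hand":1},
  {"delta_pos":[0,0,0],"rotation":[0,0,0],"hand":0.5},
  {"delta_pos":[0,0,0],"rotation":[0,0,0],"hand":0},
  {"delta_pos":[0,0,0],"rotation":[0,0,0],"hand":0},
  {"delta_pos":[0,0,1],"rotation":[0,0,0],"hand":0},
  {"delta_pos":[0,0,3],"rotation":[0,0,0],"hand":0},
  {"delta_pos":[0,0,4],"rotation":[0,0,0],"hand":0},
  {"delta_pos":[0,0,4],"rotation":[0,0,0],"hand":0},
  {"delta_pos":[0,0,3],"rotation":[0,0,0],"hand":0},
])

```text
t: 11.28
ee_pos: [0.42, 0.1, 0.1777]
ee_rot: [0.0, 1.0, 0.0, 0.002]
wrist_force: [0.5, 0.9, -0.1]
width: 0.0855
grip_force: 0.0
```

Call:
arm_command([
  {"delta_pos":[1.2,-0.53,0],"rotation":[0,0,-0.11],"hand":0},
  {"delta_pos":[1.2,-0.53,0],"rotation":[0,0,-0.11],"hand":0},
  {"delta_pos":[1.2,-0.53,0],"rotation":[0,0,-0.11],"hand":0},
  {"delta_pos":[1.2,-0.53,0],"rotation":[0,0,-0.11],"hand":0},
  {"delta_pos":[1.2,-0.53,0],"rotation":[0,0,-0.11],"hand":0},
  {"delta_pos":[1.2,-0.53,0],"rotation":[0,0,-0.11],"hand":0},
  {"delta_pos":[1.2,-0.53,0],"rotation":[0,0,-0.11],"hand":0},
  {"delta_pos":[1.2,-0.53,0],"rotation":[0,0,-0.11],"hand":0},
  {"delta_pos":[1.2,-0.53,0],"rotation":[0,0,-0.11],"hand":0},
  {"delta_pos":[1.2,-0.53,0],"rotation":[0,0,-0.11],"hand":0},
  {"delta_pos":[1.2,-0.53,0],"rotation":[0,0,-0.11],"hand":0},
  {"delta_pos":[1.2,-0.53,0],"rotation":[0,0,-0.11],"hand":0},
  {"delta_pos":[1.2,-0.53,0],"rotation":[0,0,-0.11],"hand":0},
  {"delta_pos":[1.2,-0.53,0],"rotation":[0,0,-0.11],"hand":0},
  {"delta_pos":[1.2,-0.53,0],"rotation":[0,0,-0.11],"hand":0},
  {"delta_pos":[0,0,0],"rotation":[0,0,0],"hand":0},
  {"delta_pos":[0,0,0],"rotation":[0,0,0],"hand":0},
  {"delta_pos":[0,0,0],"rotation":[0,0,0],"hand":0},
  {"delta_pos":[0,0,0],"rotation":[0,0,0],"hand":0},
])

```text
t: 12.87
ee_pos: [0.5986, 0.0207, 0.1744]
ee_rot: [0.734, 0.679, -0.0, -0.0]
wrist_force: [-0.7, 0.5, -1.3]
width: 0.0854
grip_force: 0.0
```

```bash
python3 - <<'E'
from h import *
c=cap('wrist','w5'); s=status.read_state(); print(s['ee_pos'],s['ee_rot'],s['width']); t=cap('top','t5')
X=cloud(c); P=X.reshape(-1,3); hsv=cv2.cvtColor(c['color'],cv2.COLOR_RGB2HSV).reshape(-1,3)
red=(hsv[:,1]>150)&((hsv[:,0]<8)|(hsv[:,0]>172))
for lo,hi,cm in ((.098,.112,red),(.064,.078,True)):
    m=(np.abs(P[:,0]-.6)<.09)&(np.abs(P[:,1]-.02)<.1)&(P[:,2]>lo)&(P[:,2]<hi)&cm
    print(m.sum(),cv2.minAreaRect((P[m][:,:2]*1000).astype(np.float32)) if m.any() else 0,np.median(P[m][:,2]))
E
```

```text
[0.59864921 0.0207221  0.17451779] [ 7.34176119e-01  6.78959060e-01 -8.02655238e-05 -1.20331367e-04] 0.08557025956458263
1241 ((603.0469360351562, 21.785017013549805), (59.114501953125, 13.082959175109863), 85.40596771240234) 0.10446750518574761
11912 ((602.6693725585938, 21.03597640991211), (130.72193908691406, 84.5128173828125), 85.5764389038086) 0.07073483374236994
```

View pics/w5.png

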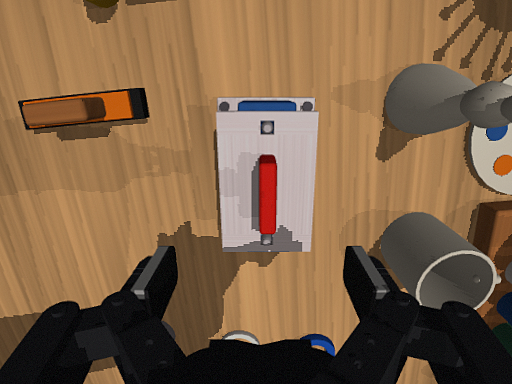

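The wrist view shows the scraper standing, and the plate level with its red grip at (267,195). Both dowels are visible in the holes at (267,128) and (266,240). Next I'll descend and grip.

Call:
arm_command([
  {"delta_pos":[0.36,0.05,-2],"rotation":[0,0,0],"hand":0},
  {"delta_pos":[0,0,-3],"rotation":[0,0,0],"hand":0},
  {"delta_pos":[0,0,-2.5],"rotation":[0,0,0],"hand":0.2},
  {"delta_pos":[0,0,-1.5],"rotation":[0,0,0],"hand":0.4},
  {"delta_pos":[0,0,-0.9],"rotation":[0,0,0],"hand":0.6},
  {"delta_pos":[0,0,0],"rotation":[0,0,0],"hand":0.6},
  {"delta_pos":[0,0,0],"rotation":[0,0,0],"hand":0.6},
  {"delta_pos":[0,0,0],"rotation":[0,0,0],"hand":0.6},
])

```text
t: 13.63
ee_pos: [0.604, 0.021, 0.0769]
ee_rot: [0.735, 0.679, 0.001, 0.001]
wrist_force: [0.8, -0.1, -0.5]
width: 0.0341
grip_force: 0.0
```

Call:
arm_command([
  {"delta_pos":[-0.15,0,-0.1],"rotation":[0,0,0],"hand":0.75},
  {"delta_pos":[0,0,0],"rotation":[0,0,0],"hand":1},
  {"delta_pos":[0,0,0],"rotation":[0,0,0],"hand":1},
  {"delta_pos":[0,0,0],"rotation":[0,0,0],"hand":1},
  {"delta_pos":[0,0,0],"rotation":[0,0,0],"hand":1},
  {"delta_pos":[0,0,0],"rotation":[0,0,0],"hand":1},
])

```text
t: 14.13
ee_pos: [0.6037, 0.0209, 0.0761]
ee_rot: [0.735, 0.678, 0.002, 0.002]
wrist_force: [4.8, -0.3, 5.3]
width: 0.0133
grip_force: 62.3
```

Call:
arm_command([
  {"delta_pos":[-0.05,0,0.2],"rotation":[0,0,0],"hand":1},
  {"delta_pos":[0,0,0.3],"rotation":[0,0,0],"hand":1},
  {"delta_pos":[0,0,0.4],"rotation":[0,0,0],"hand":1},
  {"delta_pos":[0,0,0.5],"rotation":[0,0,0],"hand":1},
  {"delta_pos":[0,0,0.5],"rotation":[0,0,0],"hand":1},
  {"delta_pos":[0,0,0.6],"rotation":[0,0,0],"hand":1},
  {"delta_pos":[0,0,0.6],"rotation":[0,0,0],"hand":1},
  {"delta_pos":[0,0,0.6],"rotation":[0,0,0],"hand":1},
  {"delta_pos":[0,0,0.6],"rotation":[0,0,0],"hand":1},
  {"delta_pos":[0,0,0.4],"rotation":[0,0,0],"hand":1},
])

```text
t: 14.97
ee_pos: [0.6007, 0.021, 0.1221]
ee_rot: [0.735, 0.678, -0.0, -0.0]
wrist_force: [-0.6, 0.1, -2.4]
width: 0.0131
grip_force: 61.2
```

Call:
arm_command([
  {"delta_pos":[-0.15,0.8,0.5],"rotation":[0,0,0.004],"hand":1},
  {"delta_pos":[-0.3,1.5,0.5],"rotation":[0,0,0.005],"hand":1},
  {"delta_pos":[-0.3,1.6,0],"rotation":[0,0,0.005],"hand":1},
  {"delta_pos":[-0.3,1.6,0],"rotation":[0,0,0.005],"hand":1},
  {"delta_pos":[-0.3,1.6,0],"rotation":[0,0,0.005],"hand":1},
  {"delta_pos":[-0.3,1.6,0],"rotation":[0,0,0.005],"hand":1},
  {"delta_pos":[-0.3,1.6,0],"rotation":[0,0,0.005],"hand":1},
  {"delta_pos":[-0.3,1.6,0],"rotation":[0,0,0.005],"hand":1},
  {"delta_pos":[-0.3,1.6,0],"rotation":[0,0,0.005],"hand":1},
  {"delta_pos":[-0.3,1.6,0],"rotation":[0,0,0.005],"hand":1},
  {"delta_pos":[-0.3,1.6,0],"rotation":[0,0,0.005],"hand":1},
  {"delta_pos":[-0.3,1.6,0],"rotation":[0,0,0.005],"hand":1},
  {"delta_pos":[-0.3,1.6,0],"rotation":[0,0,0.005],"hand":1},
  {"delta_pos":[-0.3,1.6,0],"rotation":[0,0,0.005],"hand":1},
  {"delta_pos":[-0.3,1.6,0],"rotation":[0,0,0.005],"hand":1},
  {"delta_pos":[-0.3,1.4,0],"rotation":[0,0,0.005],"hand":1},
  {"delta_pos":[-0.15,0.8,0],"rotation":[0,0,0.003],"hand":1},
  {"delta_pos":[0,0,0],"rotation":[0,0,0],"hand":1},
  {"delta_pos":[0,0,0],"rotation":[0,0,0],"hand":1},
  {"delta_pos":[0,0,0],"rotation":[0,0,0],"hand":1},
])

```text
t: 16.63
ee_pos: [0.5529, 0.2732, 0.1313]
ee_rot: [0.706, 0.708, -0.0, 0.0]
wrist_force: [-0.5, -0.5, -3.3]
width: 0.0132
grip_force: 61.2
```

```bash
python3 - <<'E'
from h import *
c=cap('wrist','w6'); s=status.read_state(); print(s['ee_pos'],s['ee_rot'],s['width'],s['wrist_force'])
X=cloud(c); P=X.reshape(-1,3); hsv=cv2.cvtColor(c['color'],cv2.COLOR_RGB2HSV).reshape(-1,3)
pl=hsv[:,1]<60; q=s['ee_pos']
m=(np.abs(P[:,0]-q[0])<.06)&(np.abs(P[:,1]-q[1])<.09)&(np.abs(P[:,2]-(q[2]-.006))<.008)&pl
A=P[m]; print(m.sum(),cv2.minAreaRect((A[:,:2]*1000).astype(np.float32)),np.median(A[:,2]))
co,*_=np.linalg.lstsq(np.c_[A[:,:2]-A[:,:2].mean(0),np.ones(len(A))],A[:,2],rcond=None); print('tilt deg',np.degrees(co[:2]))
E
```

```text
[0.55305219 0.27303733 0.1312757 ] [ 7.06640448e-01  7.07572752e-01 -2.41899722e-04  1.34849660e-04] 0.0128897481222265 [ 0.36040026  0.12280943 -3.41023634]
19046 ((551.71337890625, 273.625244140625), (84.29973602294922, 130.44932556152344), 0.15308259427547455) 0.12594079911426906
tilt deg [ 0.15658033 -0.25770001]
```

View pics/w6.png

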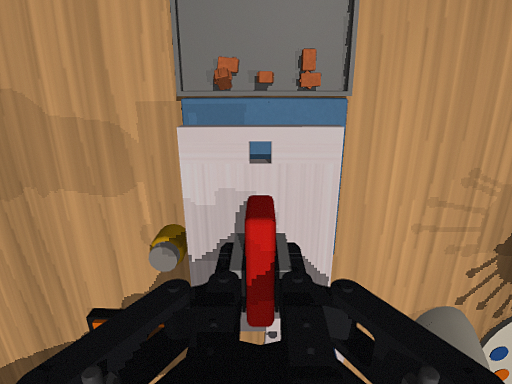

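Plate is level and centred over the cleared slab, and five chips are in the tray (219–310, 50–85). Next I'll lower it.

Call:
arm_command([
  {"delta_pos":[0,0.1,-1.5],"rotation":[0,0,0],"hand":1},
  {"delta_pos":[0,0,-2],"rotation":[0,0,0],"hand":1},
  {"delta_pos":[0,0,-2],"rotation":[0,0,0],"hand":1},
  {"delta_pos":[0,0,-2],"rotation":[0,0,0],"hand":1},
  {"delta_pos":[0,0,-1],"rotation":[0,0,0],"hand":1},
  {"delta_pos":[0,0,-0.5],"rotation":[0,0,0],"hand":1},
  {"delta_pos":[0,0,0],"rotation":[0,0,0],"hand":1},
  {"delta_pos":[0,0,0],"rotation":[0,0,0],"hand":1},
  {"delta_pos":[0,0,-0.15],"rotation":[0,0,0],"hand":1},
  {"delta_pos":[0,0,-0.15],"rotation":[0,0,0],"hand":1},
  {"delta_pos":[0,0,0],"rotation":[0,0,0],"hand":1},
])

```text
t: 17.6
ee_pos: [0.5534, 0.2752, 0.0391]
ee_rot: [0.706, 0.708, 0.001, 0.0]
wrist_force: [0.4, -0.6, -2.6]
width: 0.013
grip_force: 60.9
```

Call:
arm_command([
  {"delta_pos":[-0.05,-0.1,-0.1],"rotation":[0,0,0],"hand":1},
  {"delta_pos":[0,0,-0.1],"rotation":[0,0,0],"hand":1},
  {"delta_pos":[0,0,-0.05],"rotation":[0,0,0],"hand":1},
  {"delta_pos":[0,0,0],"rotation":[0,0,0],"hand":1},
  {"delta_pos":[0,0,0],"rotation":[0,0,0],"hand":1},
])

```text
t: 18.02
ee_pos: [0.5524, 0.2739, 0.0361]
ee_rot: [0.706, 0.708, 0.0, 0.0]
wrist_force: [-0.9, -0.8, -0.2]
width: 0.0133
grip_force: 61.3
```

Call:
arm_command([
  {"delta_pos":[0,0,0],"rotation":[0,0,0],"hand":0.7},
  {"delta_pos":[0,0,0],"rotation":[0,0,0],"hand":0.6},
  {"delta_pos":[0,0,0],"rotation":[0,0,0],"hand":0.6},
  {"delta_pos":[0,0,0.8],"rotation":[0,0,0],"hand":0.6},
  {"delta_pos":[0,0,2],"rotation":[0,0,0],"hand":0.6},
  {"delta_pos":[0,0,3],"rotation":[0,0,0],"hand":0.5},
  {"delta_pos":[0,0,3],"rotation":[0,0,0],"hand":0.3},
  {"delta_pos":[0,0,3],"rotation":[0,0,0],"hand":0.3},
  {"delta_pos":[0,0,3],"rotation":[0,0,0],"hand":0.3},
  {"delta_pos":[0.6,-2.8,0],"rotation":[0,0,-0.009],"hand":0.3},
  {"delta_pos":[0.6,-2.8,0],"rotation":[0,0,-0.009],"hand":0.3},
  {"delta_pos":[0.6,-2.8,0],"rotation":[0,0,-0.009],"hand":0.3},
  {"delta_pos":[0.6,-2.8,0],"rotation":[0,0,-0.009],"hand":0.3},
  {"delta_pos":[0.6,-2.8,0],"rotation":[0,0,-0.009],"hand":0.3},
  {"delta_pos":[0.5,-2.8,0],"rotation":[0,0,-0.009],"hand":0.3},
  {"delta_pos":[0.5,-2.8,0],"rotation":[0,0,-0.009],"hand":0.3},
  {"delta_pos":[0.5,-2.8,0],"rotation":[0,0,-0.009],"hand":0.3},
  {"delta_pos":[0.5,-2.8,0],"rotation":[0,0,-0.01],"hand":0.3},
  {"delta_pos":[0,0,0],"rotation":[0,0,0],"hand":0.3},
  {"delta_pos":[0,0,0],"rotation":[0,0,0],"hand":0.3},
])

```text
t: 19.68
ee_pos: [0.6027, 0.0203, 0.1845]
ee_rot: [0.736, 0.677, 0.0, 0.0]
wrist_force: [-1.6, 0.9, -0.1]
width: 0.0599
grip_force: 0.0
```

Call:
arm_command([
  {"delta_pos":[0,0,0],"rotation":[0,0,0],"hand":0.3},
  {"delta_pos":[0,0,0],"rotation":[0,0,0],"hand":0.3},
])

```text
t: 19.85
ee_pos: [0.6023, 0.0229, 0.1842]
ee_rot: [0.734, 0.679, 0.0, -0.0]
wrist_force: [-0.0, 0.2, 0.6]
width: 0.0597
grip_force: 0.0
```

```bash
python3 - <<'E'
from h import *
c=cap('wrist','w7'); s=status.read_state(); print(s['ee_pos'],s['ee_rot'],s['width'])
from scipy.spatial.transform import Rotation as Ro
for n,p,r in (('w5',[.59865,.0207,.1745],[.7342,.679,0,0]),('w7',s['ee_pos'],s['ee_rot'])):
    X=cloud(load(n)); P=X.reshape(-1,3); T=(P-p)@Ro.from_quat(r).as_matrix()
    m=(np.abs(T[:,0])<.02)&(np.abs(T[:,1])<.07)&(T[:,2]>-.08)&(T[:,2]<.02)
    for sg in (1,-1):
        A=T[m&(sg*T[:,1]>0)]; print(n,sg,len(A),'tip z pct',(np.percentile(A[:,2],[90,98,100])*1000).round(1), 'y at tip',(np.median(A[A[:,2]>np.percentile(A[:,2],95)][:,1])*1000).round(1))
# rings/all top pic
t=cap('top','t7'); 
crop('t7',290,160,400,280,4,'t7c')
E
```

```text
[0.60230296 0.02315407 0.18408282] [ 7.34095619e-01  6.79046088e-01  1.79552162e-04 -1.97198204e-05] 0.059807539948762915
w5 1 10126 tip z pct [-34.7 -20.5 -13.3] y at tip 41.5
w5 -1 9795 tip z pct [-34.  -20.4 -13.4] y at tip -44.4
w7 1 10711 tip z pct [-32.6 -14.8  -5.7] y at tip 28.7
w7 -1 10776 tip z pct [-32.5 -14.8  -5.2] y at tip -31.4
```

View pics/w7.png

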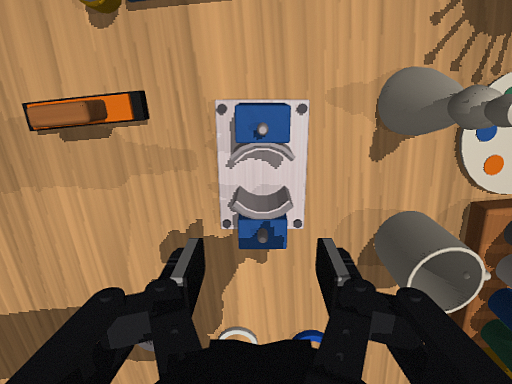

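View pics/t7c.png

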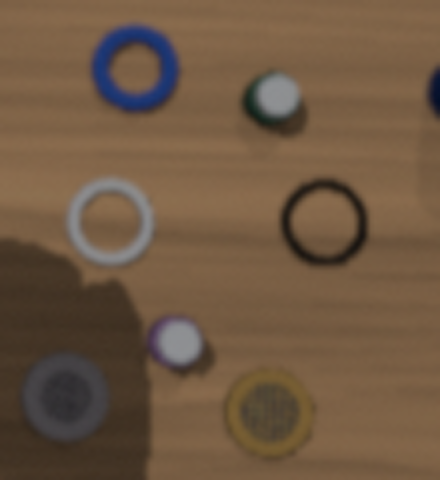

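The wrist view shows the open bore between shells at (262,155) and (262,205), with dowels at (262,128) and (263,237). The top crop shows rings blue (135,68), white (110,222), rubber (324,222), steel (65,397) and brass (269,413). Fingertips sit 5.5 mm back at 59 mm opening.

```bash
python3 - <<'E'
from h import *
w=load('w7');t=load('t7');X=cloud(w)
D=onplane(w,[(262,127),(263,236)],.075)*1000; print('dowel',D.round(1),D.mean(0).round(1),np.degrees(np.arctan2(-(D[0]-D[1])[0],(D[0]-D[1])[1])),np.linalg.norm(D[0]-D[1]))
P=X.reshape(-1,3)*1000; P=P[np.isfinite(P[:,0])]; near=(np.abs(P[:,0]-602)<70)&(np.abs(P[:,1]-21)<90)
for lo,hi in ((5,11),(56,64)):
    A=P[near&(P[:,2]>lo)&(P[:,2]<hi)]; print(lo,len(A),cv2.minAreaRect(A[:,:2].astype(np.float32)),np.median(A[:,2]))
A=P[near&(P[:,2]>68)&(P[:,2]<80)]; print('dowel pts',A[A[:,1]>21].mean(0),A[A[:,1]<21].mean(0))
A=P[near&(np.hypot(P[:,0]-602,P[:,1]-21)<30)&(P[:,2]<14)]; print('floor',np.median(A[:,2]))
for n,uv,h in (('blue',(135,68),12),('white',(110,222),8),('rubber',(324,222),8),('steel',(65,397),12),('brass',(269,413),10)):
    print(n,(onplane(t,np.array(uv)/4+[290-.37,160-.37],h*.7/1000)*1000).round(1))
E
```

```text
dowel [[606.9  75.   75. ]
 [599.9 -27.8  75. ]] [603.4  23.6  75. ] -3.9030044228958656 103.07780899445557
5 6357 ((602.6846313476562, 21.239322662353516), (147.95254516601562, 100.22447204589844), 85.45779418945312) 8.694262053653295
56 4410 ((602.6587524414062, 21.40550994873047), (142.7631378173828, 60.779449462890625), 86.09798431396484) 60.42060643306438
dowel pts [606.69543273  73.61706006  75.3966193 ] [598.67753776 -28.79494805  74.3721815 ]
floor 8.717501967043447
blue [[ 649.6 -248.4    8.4]]
white [[ 546.  -233.7    5.6]]
rubber [[ 550.2 -376.     5.6]]
steel [[ 429.6 -205.6    8.4]]
brass [[ 423.1 -340.3    7. ]]
```

```bash
cat >> h.py <<'E'
def ring(p,h,tag):
    c=cap('wrist',tag); s=status.read_state(); P=cloud(c).reshape(-1,3)*1000; P=P[np.isfinite(P[:,0])]; q=np.array(p,float)
    m=(np.hypot(*(P[:,:2]-q).T)<50)&(P[:,2]>h*.6)&(P[:,2]<h+3); A=P[m]
    H=cv2.convexHull(A[:,:2].astype(np.float32))[:,0]
    for _ in range(3):
        x=np.linalg.lstsq(np.c_[2*H,np.ones(len(H))],(H**2).sum(1),rcond=None)[0]; r=np.sqrt(x[2]+x[:2]@x[:2])
        e=np.hypot(*(H-x[:2]).T)-r; H=H[np.abs(e)<max(1.5,2*e.std())]
    print(tag,'ring',x[:2].round(1),'r',r.round(1),'n',len(A),len(H),'ztop',np.percentile(A[:,2],75).round(1),'tcp',(s['ee_pos']*1000).round(1),s['ee_rot'].round(3),'go cm',((x[:2]/10)-s['ee_pos'][:2]*100).round(2))
E
```

Call:
arm_command([
  {"delta_pos":[-1.43,-1.91,-0.53],"rotation":[0,0,0],"hand":0.15},
  {"delta_pos":[-1.43,-1.91,-0.53],"rotation":[0,0,0],"hand":0.15},
  {"delta_pos":[-1.43,-1.91,-0.53],"rotation":[0,0,0],"hand":0.15},
  {"delta_pos":[-1.43,-1.91,-0.53],"rotation":[0,0,0],"hand":0.15},
  {"delta_pos":[-1.43,-1.91,-0.53],"rotation":[0,0,0],"hand":0.15},
  {"delta_pos":[-1.43,-1.91,-0.53],"rotation":[0,0,0],"hand":0.15},
  {"delta_pos":[-1.43,-1.91,-0.53],"rotation":[0,0,0],"hand":0.15},
  {"delta_pos":[-1.43,-1.91,-0.53],"rotation":[0,0,0],"hand":0.15},
  {"delta_pos":[-1.43,-1.91,-0.53],"rotation":[0,0,0],"hand":0.15},
  {"delta_pos":[-1.43,-1.91,-0.53],"rotation":[0,0,0],"hand":0.15},
  {"delta_pos":[-1.43,-1.91,-0.53],"rotation":[0,0,0],"hand":0.15},
  {"delta_pos":[-1.43,-1.91,-0.53],"rotation":[0,0,0],"hand":0.15},
  {"delta_pos":[0,0,0],"rotation":[0,0,0],"hand":0.15},
  {"delta_pos":[0,0,0],"rotation":[0,0,0],"hand":0.15},
  {"delta_pos":[0,0,0],"rotation":[0,0,0],"hand":0.15},
  {"delta_pos":[0,0,0],"rotation":[0,0,0],"hand":0.15},
])

```text
t: 21.28
ee_pos: [0.4318, -0.2065, 0.1206]
ee_rot: [0.734, 0.679, 0.0, 0.0]
wrist_force: [-0.3, -0.5, 1.0]
width: 0.0729
grip_force: 0.0
```

```bash
python3 -c "
from h import *
ring((430,-206),12,'steel1')"
```

```text
steel1 ring [ 431.5 -205.6] r 28.6 n 3071 43 ztop 12.9 tcp [ 431.8 -206.5  120.6] [0.734 0.679 0.    0.   ] go cm [-0.03  0.09]
```

Call:
arm_command([
  {"delta_pos":[0,0.1,-3],"rotation":[0,0,0],"hand":0.15},
  {"delta_pos":[0,0,-3],"rotation":[0,0,0],"hand":0.15},
  {"delta_pos":[0,0,-3],"rotation":[0,0,0],"hand":0.15},
  {"delta_pos":[0,0,-2],"rotation":[0,0,0],"hand":0.15},
  {"delta_pos":[0,0,-1],"rotation":[0,0,0],"hand":0.15},
  {"delta_pos":[0,0,-0.3],"rotation":[0,0,0],"hand":0.15},
  {"delta_pos":[0,0,0],"rotation":[0,0,0],"hand":0.15},
  {"delta_pos":[0,0,0],"rotation":[0,0,0],"hand":0.2},
  {"delta_pos":[0,0,0],"rotation":[0,0,0],"hand":0.4},
  {"delta_pos":[0,0,0],"rotation":[0,0,0],"hand":0.5},
  {"delta_pos":[0,0,0],"rotation":[0,0,0],"hand":0.5},
  {"delta_pos":[0,0,0],"rotation":[0,0,0],"hand":0.5},
])

```text
t: 22.33
ee_pos: [0.4325, -0.2069, -0.0006]
ee_rot: [0.735, 0.678, 0.001, 0.002]
wrist_force: [-1.1, 1.7, 6.1]
width: 0.0553
grip_force: 62.2
```

Call:
arm_command([
  {"delta_pos":[0,0,0.5],"rotation":[0,0,0],"hand":0.5},
  {"delta_pos":[0,0,1],"rotation":[0,0,0],"hand":0.5},
  {"delta_pos":[0,0,2],"rotation":[0,0,0],"hand":0.5},
  {"delta_pos":[0,0,3],"rotation":[0,0,0],"hand":0.5},
  {"delta_pos":[0,0,3],"rotation":[0,0,0],"hand":0.5},
  {"delta_pos":[0,0,2.5],"rotation":[0,0,0],"hand":0.5},
  {"delta_pos":[0,0,0],"rotation":[0,0,0],"hand":0.5},
  {"delta_pos":[0,0,0],"rotation":[0,0,0],"hand":0.5},
  {"delta_pos":[0,0,0],"rotation":[0,0,0],"hand":0.5},
])

```text
t: 23.08
ee_pos: [0.4304, -0.2061, 0.1173]
ee_rot: [0.735, 0.678, -0.0, -0.0]
wrist_force: [-0.1, 0.2, -2.5]
width: 0.0554
grip_force: 63.9
```

```bash
cat >> h.py <<'E'
from scipy.spatial.transform import Rotation as Ro
def held(h,tag):
    c=cap('wrist',tag); s=status.read_state(); X=cloud(c); T=(X-s['ee_pos'])@Ro.from_quat(s['ee_rot']).as_matrix()*1000
    m=(np.abs(T[...,1])<30)&(np.abs(T[...,0])<45)&(T[...,2]>-25)&(T[...,2]<20); A=T[m]
    z=np.percentile(A[:,2],50); print(tag,'tcp',(s['ee_pos']*1000).round(1),'w',s['width'].round(4),'n',len(A),'zpct',np.percentile(A[:,2],[5,25,50,75,95]).round(1))
    B=A[(np.abs(A[:,2]-z)<4)&(np.abs(A[:,1])<26)]; print('x range',B[:,0].min().round(1),B[:,0].max().round(1),'y range',B[:,1].min().round(1),B[:,1].max().round(1))
    # rim far edge fit (camera side)
    H=cv2.convexHull(B[:,:2].astype(np.float32))[:,0]
    R=28.8
    from scipy.optimize import least_squares
    f=least_squares(lambda q:np.hypot(*(H-q).T)-R,[0,0],loss='soft_l1'); print('centre in tool x,y',f.x.round(1),'res',np.abs(f.fun).mean().round(2))
    co=np.linalg.lstsq(np.c_[B[:,:2],np.ones(len(B))],B[:,2],rcond=None)[0]; print('tilt deg',np.degrees(co[:2]).round(1))
E
python3 -c "
from h import *
held(12,'h1')"
```

```text
Traceback (most recent call last):
  File "h.py", line 36, in held
    z=np.percentile(A[:,2],50); print(tag,'tcp',(s['ee_pos']*1000).round(1),'w',s['width'].round(4),'n',len(A),'zpct',np.percentile(A[:,2],[5,25,50,75,95]).round(1))
                                                                                ^^^^^^^^^^^^^^^^
AttributeError: 'float' object has no attribute 'round'
```

View pics/h1.png

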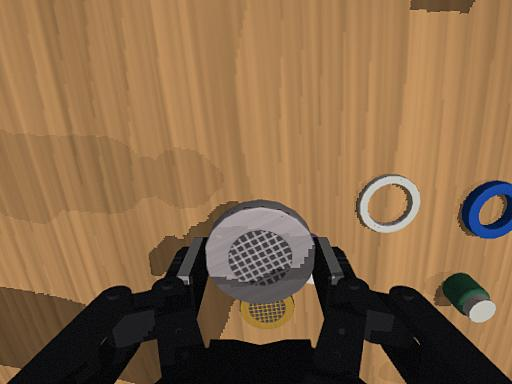

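Steel ring is held between the pads, centre about (260,255). Next I'll measure its tilt and offset.

```bash
sed -i "s/s\['width'\].round(4)/round(float(s['width']),4)/" h.py; python3 -c "
from h import *
held(12,'h1')"
```

```text
h1 tcp [ 429.6 -205.7  116. ] w 0.0555 n 9595 zpct [-15.1 -13.9 -13.4 -12.9 -10.5]
x range -28.1 30.3 y range -26.0 26.0
centre in tool x,y [ 1.  -1.4] res 0.44
tilt deg [0.3 0.1]
```

Call:
arm_command([
  {"delta_pos":[0.8,1,0.2],"rotation":[0,0,0],"hand":0.5},
  {"delta_pos":[1.4,1.8,0],"rotation":[0,0,0],"hand":0.5},
  {"delta_pos":[1.4,1.8,0],"rotation":[0,0,0],"hand":0.5},
  {"delta_pos":[1.4,1.8,0],"rotation":[0,0,0],"hand":0.5},
  {"delta_pos":[1.4,1.8,0],"rotation":[0,0,0],"hand":0.5},
  {"delta_pos":[1.4,1.8,0],"rotation":[0,0,0],"hand":0.5},
  {"delta_pos":[1.4,1.8,0],"rotation":[0,0,0],"hand":0.5},
  {"delta_pos":[1.4,1.8,0],"rotation":[0,0,0],"hand":0.5},
  {"delta_pos":[1.4,1.8,0],"rotation":[0,0,0],"hand":0.5},
  {"delta_pos":[1.4,1.8,0],"rotation":[0,0,0],"hand":0.5},
  {"delta_pos":[1.4,1.9,0],"rotation":[0,0,0],"hand":0.5},
  {"delta_pos":[1.4,1.9,0],"rotation":[0,0,0],"hand":0.5},
  {"delta_pos":[1.2,1.55,0],"rotation":[0,0,0],"hand":0.5},
  {"delta_pos":[0,0,0],"rotation":[0,0,0],"hand":0.5},
  {"delta_pos":[0,0,0],"rotation":[0,0,0],"hand":0.5},
  {"delta_pos":[0,0,0],"rotation":[0,0,0],"hand":0.5},
  {"delta_pos":[0,0,0],"rotation":[0,0,0],"hand":0.5},
  {"delta_pos":[0,0,0],"rotation":[0,0,0],"hand":0.5},
])

```text
t: 24.68
ee_pos: [0.604, 0.0183, 0.1188]
ee_rot: [0.735, 0.678, -0.001, -0.0]
wrist_force: [-0.4, 0.1, -1.9]
width: 0.0557
grip_force: 63.9
```

Call:
arm_command([
  {"delta_pos":[0,0.18,-2],"rotation":[0,0,0],"hand":0.5},
  {"delta_pos":[0,0,-2],"rotation":[0,0,0],"hand":0.5},
  {"delta_pos":[0,0,-1],"rotation":[0,0,0],"hand":0.5},
  {"delta_pos":[0,0,0],"rotation":[0,0,0],"hand":0.5},
  {"delta_pos":[0,0,0],"rotation":[0,0,0],"hand":0.5},
  {"delta_pos":[0,0,-0.6],"rotation":[0,0,0],"hand":0.5},
  {"delta_pos":[0,0,-0.6],"rotation":[0,0,0],"hand":0.5},
  {"delta_pos":[0,0,-0.6],"rotation":[0,0,0],"hand":0.5},
  {"delta_pos":[0,0,-0.4],"rotation":[0,0,0],"hand":0.5},
  {"delta_pos":[0,0,0],"rotation":[0,0,0],"hand":0.5},
])

```text
t: 25.52
ee_pos: [0.604, 0.021, 0.046]
ee_rot: [0.735, 0.678, -0.001, -0.001]
wrist_force: [0.2, 0.6, -2.6]
width: 0.0551
grip_force: 63.9
```

Call:
arm_command([
  {"delta_pos":[0,0,-0.8],"rotation":[0,0,0],"hand":0.5},
  {"delta_pos":[0,0,-0.8],"rotation":[0,0,0],"hand":0.5},
  {"delta_pos":[0,0,-0.8],"rotation":[0,0,0],"hand":0.5},
  {"delta_pos":[0,0,-0.6],"rotation":[0,0,0],"hand":0.5},
  {"delta_pos":[0,0,-0.3],"rotation":[0,0,0],"hand":0.5},
  {"delta_pos":[0,0,-0.3],"rotation":[0,0,0],"hand":0.5},
  {"delta_pos":[0,0,0],"rotation":[0,0,0],"hand":0.5},
  {"delta_pos":[0,0,0],"rotation":[0,0,0],"hand":0.5},
])

```text
t: 26.18
ee_pos: [0.6048, 0.021, 0.0111]
ee_rot: [0.735, 0.678, -0.0, -0.0]
wrist_force: [0.1, -0.8, -1.7]
width: 0.055
grip_force: 63.9
```

Call:
arm_command([
  {"delta_pos":[0,0,-0.15],"rotation":[0,0,0],"hand":0.5},
  {"delta_pos":[0,0,-0.1],"rotation":[0,0,0],"hand":0.5},
  {"delta_pos":[0,0,0],"rotation":[0,0,0],"hand":0.5},
  {"delta_pos":[0,0,0],"rotation":[0,0,0],"hand":0.3},
  {"delta_pos":[0,0,0],"rotation":[0,0,0],"hand":0.25},
  {"delta_pos":[0,0,0],"rotation":[0,0,0],"hand":0.2},
  {"delta_pos":[0,0,0],"rotation":[0,0,0],"hand":0.2},
  {"delta_pos":[0,0,1],"rotation":[0,0,0],"hand":0.2},
  {"delta_pos":[0,0,2.5],"rotation":[0,0,0],"hand":0.2},
  {"delta_pos":[0,0,3.5],"rotation":[0,0,0],"hand":0.2},
  {"delta_pos":[0,0,3.5],"rotation":[0,0,0],"hand":0.2},
  {"delta_pos":[0,0,2.5],"rotation":[0,0,0],"hand":0.2},
])

```text
t: 27.18
ee_pos: [0.6059, 0.021, 0.1429]
ee_rot: [0.735, 0.678, 0.002, 0.001]
wrist_force: [0.4, 0.5, 0.6]
width: 0.0689
grip_force: 0.0
```

```bash
cat >> h.py <<'E'
def bore(tag):
    c=cap('wrist',tag); s=status.read_state(); P=cloud(c).reshape(-1,3)*1000; P=P[np.isfinite(P[:,0])]
    r=np.hypot(P[:,0]-602.6,P[:,1]-21.4); A=P[(r<27)&(P[:,2]<64)]
    print(tag,'bore z pct',np.percentile(A[:,2],[5,25,50,75,95]).round(1),len(A),'tcp',(s['ee_pos']*1000).round(1))
    for a,b in ((0,14),(14,20),(20,24),(24,28)):
        B=P[(r>=a)&(r<b)&(P[:,2]<64)]; print(a,b,len(B),np.median(B[:,2]).round(1) if len(B) else '')
E
python3 -c "
from h import *
bore('b1'); print(status.read_state()['width'])
t=cap('top','t8'); crop('t8',290,160,400,280,4,'t8c')
a=load('t7')['color'].astype(int);b=load('t8')['color'].astype(int);d=np.abs(a-b).sum(2)[160:280,290:400];print('changed',np.argwhere(d>90).mean(0) if (d>90).any() else 0,(d>90).sum())
"
```

```text
b1 bore z pct [19.2 19.9 20.4 21.  21.6] 2288 tcp [608.9  21.1 148.3]
0 14 658 20.0
14 20 675 20.4
20 24 574 20.7
24 28 472 20.7
0.06844948738925472
changed [88.30769231 28.4260355 ] 169
```

Steel is seated, top at about 20 mm. Next is rubber.

Call:
arm_command([
  {"delta_pos":[-0.2,-1.2,0],"rotation":[0,0,0],"hand":0.15},
  {"delta_pos":[-0.35,-2.5,-0.1],"rotation":[0,0,0],"hand":0.15},
  {"delta_pos":[-0.35,-2.6,-0.1],"rotation":[0,0,0],"hand":0.15},
  {"delta_pos":[-0.35,-2.6,-0.1],"rotation":[0,0,0],"hand":0.15},
  {"delta_pos":[-0.35,-2.6,-0.1],"rotation":[0,0,0],"hand":0.15},
  {"delta_pos":[-0.35,-2.6,-0.1],"rotation":[0,0,0],"hand":0.15},
  {"delta_pos":[-0.35,-2.6,-0.1],"rotation":[0,0,0],"hand":0.15},
  {"delta_pos":[-0.35,-2.6,-0.1],"rotation":[0,0,0],"hand":0.15},
  {"delta_pos":[-0.35,-2.6,-0.1],"rotation":[0,0,0],"hand":0.15},
  {"delta_pos":[-0.35,-2.6,-0.1],"rotation":[0,0,0],"hand":0.15},
  {"delta_pos":[-0.35,-2.6,-0.1],"rotation":[0,0,0],"hand":0.15},
  {"delta_pos":[-0.35,-2.6,-0.2],"rotation":[0,0,0],"hand":0.15},
  {"delta_pos":[-0.35,-2.6,-0.2],"rotation":[0,0,0],"hand":0.15},
  {"delta_pos":[-0.35,-2.6,-0.2],"rotation":[0,0,0],"hand":0.15},
  {"delta_pos":[-0.35,-2.6,-0.2],"rotation":[0,0,0],"hand":0.15},
  {"delta_pos":[-0.3,-1.6,0],"rotation":[0,0,0],"hand":0.15},
  {"delta_pos":[0,-0.6,0],"rotation":[0,0,0],"hand":0.15},
  {"delta_pos":[0,0,0],"rotation":[0,0,0],"hand":0.15},
  {"delta_pos":[0,0,0],"rotation":[0,0,0],"hand":0.15},
  {"delta_pos":[0,0,0],"rotation":[0,0,0],"hand":0.15},
])

```text
t: 28.95
ee_pos: [0.551, -0.3746, 0.1206]
ee_rot: [0.734, 0.679, 0.0, -0.0]
wrist_force: [0.2, 0.6, 0.5]
width: 0.0727
grip_force: 0.0
```

```bash
python3 -c "
from h import *
ring((550,-376),8,'rub1')"
```

```text
rub1 ring [ 551.7 -376.6] r 28.5 n 1150 50 ztop 8.9 tcp [ 551.2 -374.4  120.8] [ 0.734  0.679  0.    -0.   ] go cm [ 0.05 -0.21]
```

Call:
arm_command([
  {"delta_pos":[0.15,-0.2,-3],"rotation":[0,0,0],"hand":0.15},
  {"delta_pos":[0,0,-3],"rotation":[0,0,0],"hand":0.15},
  {"delta_pos":[0,0,-3],"rotation":[0,0,0],"hand":0.15},
  {"delta_pos":[0,0,-2],"rotation":[0,0,0],"hand":0.15},
  {"delta_pos":[0,0,-1],"rotation":[0,0,0],"hand":0.15},
  {"delta_pos":[0,0,-0.4],"rotation":[0,0,0],"hand":0.15},
  {"delta_pos":[0,0,0],"rotation":[0,0,0],"hand":0.15},
  {"delta_pos":[0,0,0],"rotation":[0,0,0],"hand":0.2},
  {"delta_pos":[0,0,0],"rotation":[0,0,0],"hand":0.4},
  {"delta_pos":[0,0,0],"rotation":[0,0,0],"hand":0.5},
  {"delta_pos":[0,0,0],"rotation":[0,0,0],"hand":0.5},
  {"delta_pos":[0,0,0],"rotation":[0,0,0],"hand":0.5},
])

```text
t: 30.0
ee_pos: [0.5541, -0.379, 0.0]
ee_rot: [0.735, 0.678, 0.001, 0.002]
wrist_force: [-0.4, 1.7, 3.2]
width: 0.0541
grip_force: 61.9
```

Call:
arm_command([
  {"delta_pos":[0,0,0.5],"rotation":[0,0,0],"hand":0.5},
  {"delta_pos":[0,0,1],"rotation":[0,0,0],"hand":0.5},
  {"delta_pos":[0,0,2],"rotation":[0,0,0],"hand":0.5},
  {"delta_pos":[0,0,3],"rotation":[0,0,0],"hand":0.5},
  {"delta_pos":[0,0,3],"rotation":[0,0,0],"hand":0.5},
  {"delta_pos":[0,0,2],"rotation":[0,0,0],"hand":0.5},
  {"delta_pos":[0,0,0.8],"rotation":[0,0,0],"hand":0.5},
  {"delta_pos":[0,0,0],"rotation":[0,0,0],"hand":0.5},
  {"delta_pos":[0,0,0],"rotation":[0,0,0],"hand":0.5},
  {"delta_pos":[0,0,0],"rotation":[0,0,0],"hand":0.5},
])

```text
t: 30.83
ee_pos: [0.5513, -0.3773, 0.1178]
ee_rot: [0.735, 0.678, -0.0, -0.002]
wrist_force: [-0.2, 0.1, -1.0]
width: 0.0546
grip_force: 63.1
```

```bash
python3 -c "
from h import *
held(8,'h2')"
```

```text
h2 tcp [ 551.1 -377.2  117.4] w 0.0542 n 4531 zpct [-20.3  -9.5  -8.8  -7.8  -3.6]
x range -27.3 30.6 y range -26.0 26.0
centre in tool x,y [ 1.7 -1.1] res 0.37
tilt deg [-0.3 -0.2]
```

Call:
arm_command([
  {"delta_pos":[0.2,1.2,0],"rotation":[0,0,0],"hand":0.5},
  {"delta_pos":[0.35,2.5,0],"rotation":[0,0,0],"hand":0.5},
  {"delta_pos":[0.35,2.6,0],"rotation":[0,0,0],"hand":0.5},
  {"delta_pos":[0.35,2.6,0],"rotation":[0,0,0],"hand":0.5},
  {"delta_pos":[0.35,2.6,0],"rotation":[0,0,0],"hand":0.5},
  {"delta_pos":[0.35,2.6,0],"rotation":[0,0,0],"hand":0.5},
  {"delta_pos":[0.35,2.6,0],"rotation":[0,0,0],"hand":0.5},
  {"delta_pos":[0.35,2.6,0],"rotation":[0,0,0],"hand":0.5},
  {"delta_pos":[0.35,2.6,0],"rotation":[0,0,0],"hand":0.5},
  {"delta_pos":[0.35,2.6,0],"rotation":[0,0,0],"hand":0.5},
  {"delta_pos":[0.35,2.6,0],"rotation":[0,0,0],"hand":0.5},
  {"delta_pos":[0.35,2.6,0],"rotation":[0,0,0],"hand":0.5},
  {"delta_pos":[0.35,2.6,0],"rotation":[0,0,0],"hand":0.5},
  {"delta_pos":[0.35,2.6,0],"rotation":[0,0,0],"hand":0.5},
  {"delta_pos":[0.35,2.6,0],"rotation":[0,0,0],"hand":0.5},
  {"delta_pos":[0.3,1.6,0],"rotation":[0,0,0],"hand":0.5},
  {"delta_pos":[0.2,0.6,0],"rotation":[0,0,0],"hand":0.5},
  {"delta_pos":[0,0,0],"rotation":[0,0,0],"hand":0.5},
  {"delta_pos":[0,0,0],"rotation":[0,0,0],"hand":0.5},
  {"delta_pos":[0,0,0],"rotation":[0,0,0],"hand":0.5},
])

```text
t: 32.55
ee_pos: [0.6078, 0.0181, 0.1192]
ee_rot: [0.735, 0.678, -0.001, -0.0]
wrist_force: [0.7, -0.3, 0.2]
width: 0.054
grip_force: 63.1
```

Call:
arm_command([
  {"delta_pos":[-0.38,0.13,-2],"rotation":[0,0,0],"hand":0.5},
  {"delta_pos":[0,0,-2],"rotation":[0,0,0],"hand":0.5},
  {"delta_pos":[0,0,-1],"rotation":[0,0,0],"hand":0.5},
  {"delta_pos":[0,0,0],"rotation":[0,0,0],"hand":0.5},
  {"delta_pos":[0,0,0],"rotation":[0,0,0],"hand":0.5},
  {"delta_pos":[0,0,0],"rotation":[0,0,0],"hand":0.5},
])

```text
t: 33.05
ee_pos: [0.6053, 0.0198, 0.0707]
ee_rot: [0.735, 0.678, 0.001, 0.001]
wrist_force: [0.4, 0.1, -0.2]
width: 0.054
grip_force: 63.1
```

Call:
arm_command([
  {"delta_pos":[-0.12,0,-0.6],"rotation":[0,0,0],"hand":0.5},
  {"delta_pos":[0,0,-0.6],"rotation":[0,0,0],"hand":0.5},
  {"delta_pos":[0,0,-0.6],"rotation":[0,0,0],"hand":0.5},
  {"delta_pos":[0,0,-0.6],"rotation":[0,0,0],"hand":0.5},
  {"delta_pos":[0,0,-0.6],"rotation":[0,0,0],"hand":0.5},
  {"delta_pos":[0,0,-0.6],"rotation":[0,0,0],"hand":0.5},
  {"delta_pos":[0,0,-0.6],"rotation":[0,0,0],"hand":0.5},
  {"delta_pos":[0,0,-0.4],"rotation":[0,0,0],"hand":0.5},
  {"delta_pos":[0,0,-0.3],"rotation":[0,0,0],"hand":0.5},
  {"delta_pos":[0,0,0],"rotation":[0,0,0],"hand":0.5},
  {"delta_pos":[0,0,0],"rotation":[0,0,0],"hand":0.5},
])

```text
t: 33.97
ee_pos: [0.6034, 0.0203, 0.0207]
ee_rot: [0.735, 0.678, 0.0, 0.0]
wrist_force: [0.6, 0.2, -0.3]
width: 0.0541
grip_force: 63.1
```

Call:
arm_command([
  {"delta_pos":[0,0,0],"rotation":[0,0,0],"hand":0.3},
  {"delta_pos":[0,0,0],"rotation":[0,0,0],"hand":0.25},
  {"delta_pos":[0,0,0],"rotation":[0,0,0],"hand":0.2},
  {"delta_pos":[0,0,0],"rotation":[0,0,0],"hand":0.2},
  {"delta_pos":[0,0,1],"rotation":[0,0,0],"hand":0.2},
  {"delta_pos":[0,0,2.5],"rotation":[0,0,0],"hand":0.2},
  {"delta_pos":[0,0,3],"rotation":[0,0,0],"hand":0.2},
  {"delta_pos":[0,0,3],"rotation":[0,0,0],"hand":0.2},
  {"delta_pos":[0,0,1.5],"rotation":[0,0,0],"hand":0.2},
  {"delta_pos":[0,0,0.5],"rotation":[0,0,0],"hand":0.2},
  {"delta_pos":[0,0,0],"rotation":[0,0,0],"hand":0.2},
  {"delta_pos":[0,0,0],"rotation":[0,0,0],"hand":0.2},
])

```text
t: 34.97
ee_pos: [0.6029, 0.0203, 0.1353]
ee_rot: [0.735, 0.678, -0.0, -0.0]
wrist_force: [-0.6, -0.7, -0.4]
width: 0.0686
grip_force: 0.0
```

```bash
python3 -c "
from h import *
bore('b2')
t=cap('top','t9')
a=load('t7')['color'].astype(int);b=t['color'].astype(int);d=(np.abs(a-b).sum(2)>90)[160:290,290:400].astype(np.uint8)
k,l,s,ce=cv2.connectedComponentsWithStats(d);print([(((ce[i])*4).round().tolist(),int(s[i,4])) for i in range(1,k) if s[i,4]>12])
"
```

```text
b2 bore z pct [19.1 20.  20.8 27.2 29.1] 2625 tcp [602.3  20.3 134.3]
0 14 688 20.0
14 20 719 20.4
20 24 739 21.7
24 28 585 28.6
[([323.0, 221.0], 179), ([17.0, 232.0], 24), ([90.0, 271.0], 19), ([134.0, 396.0], 215)]
```

```bash
python3 -c "
from h import *
for n in ('t7','t9'):
    t=load(n);X=cloud(t)*1000; g=X[...,2]
    m=((g>5)&(g<16)&(X[...,1]<-120)&(X[...,1]>-480)&(X[...,0]>360)&(X[...,0]<730)).astype(np.uint8)
    k,l,s,ce=cv2.connectedComponentsWithStats(m)
    for i in range(1,k):
        if s[i,4]>60: print(n,X[l==i].mean(0).round(1),s[i,4],t['color'][l==i].mean(0).round())
"
```

```text
t7 [ 649.6 -248.6   11.5] 225 [ 47.  58. 101.]
t7 [ 545.7 -234.     8.7] 173 [129. 124. 121.]
t7 [ 549.2 -376.5    8.6] 134 [54. 42. 31.]
t7 [ 429.4 -205.6   11.7] 342 [62. 59. 60.]
t7 [ 423.3 -339.7   10.3] 363 [100.  81.  51.]
t9 [ 648.5 -247.3   11.6] 221 [ 49.  59. 101.]
t9 [ 545.1 -234.     8.7] 156 [129. 125. 123.]
t9 [ 423.4 -339.5   10.3] 377 [100.  81.  51.]
```

Call:
arm_command([
  {"delta_pos":[-0.6,-1.2,0],"rotation":[0,0,0],"hand":0.15},
  {"delta_pos":[-1.2,-2.45,-0.1],"rotation":[0,0,0],"hand":0.15},
  {"delta_pos":[-1.2,-2.45,-0.1],"rotation":[0,0,0],"hand":0.15},
  {"delta_pos":[-1.2,-2.45,-0.1],"rotation":[0,0,0],"hand":0.15},
  {"delta_pos":[-1.2,-2.45,-0.1],"rotation":[0,0,0],"hand":0.15},
  {"delta_pos":[-1.2,-2.45,-0.1],"rotation":[0,0,0],"hand":0.15},
  {"delta_pos":[-1.2,-2.45,-0.1],"rotation":[0,0,0],"hand":0.15},
  {"delta_pos":[-1.2,-2.45,-0.1],"rotation":[0,0,0],"hand":0.15},
  {"delta_pos":[-1.2,-2.45,-0.1],"rotation":[0,0,0],"hand":0.15},
  {"delta_pos":[-1.2,-2.45,-0.1],"rotation":[0,0,0],"hand":0.15},
  {"delta_pos":[-1.2,-2.45,-0.1],"rotation":[0,0,0],"hand":0.15},
  {"delta_pos":[-1.2,-2.45,-0.1],"rotation":[0,0,0],"hand":0.15},
  {"delta_pos":[-1.2,-2.45,-0.2],"rotation":[0,0,0],"hand":0.15},
  {"delta_pos":[-1.2,-2.45,-0.2],"rotation":[0,0,0],"hand":0.15},
  {"delta_pos":[-1,-1.9,0],"rotation":[0,0,0],"hand":0.15},
  {"delta_pos":[-0.6,-1.05,0],"rotation":[0,0,0],"hand":0.15},
  {"delta_pos":[0,0,0],"rotation":[0,0,0],"hand":0.15},
  {"delta_pos":[0,0,0],"rotation":[0,0,0],"hand":0.15},
  {"delta_pos":[0,0,0],"rotation":[0,0,0],"hand":0.15},
  {"delta_pos":[0,0,0],"rotation":[0,0,0],"hand":0.15},
])

```text
t: 36.73
ee_pos: [0.4257, -0.3386, 0.1206]
ee_rot: [0.734, 0.679, 0.0, -0.0]
wrist_force: [0.5, -0.5, 0.5]
width: 0.0728
grip_force: 0.0
```

```bash
python3 -c "
from h import *
ring((424,-340),10,'bra1')"
```

```text
bra1 ring [ 425.  -340.4] r 28.6 n 2983 42 ztop 10.8 tcp [ 425.8 -338.6  120.6] [ 0.734  0.679  0.    -0.   ] go cm [-0.09 -0.18]
```

Call:
arm_command([
  {"delta_pos":[0.05,-0.12,-3],"rotation":[0,0,0],"hand":0.15},
  {"delta_pos":[0,0,-3],"rotation":[0,0,0],"hand":0.15},
  {"delta_pos":[0,0,-3],"rotation":[0,0,0],"hand":0.15},
  {"delta_pos":[0,0,-2],"rotation":[0,0,0],"hand":0.15},
  {"delta_pos":[0,0,-1],"rotation":[0,0,0],"hand":0.15},
  {"delta_pos":[0,0,-0.4],"rotation":[0,0,0],"hand":0.15},
  {"delta_pos":[0,0,0],"rotation":[0,0,0],"hand":0.15},
  {"delta_pos":[0,0,0],"rotation":[0,0,0],"hand":0.2},
  {"delta_pos":[0,0,0],"rotation":[0,0,0],"hand":0.4},
  {"delta_pos":[0,0,0],"rotation":[0,0,0],"hand":0.5},
  {"delta_pos":[0,0,0],"rotation":[0,0,0],"hand":0.5},
  {"delta_pos":[0,0,0],"rotation":[0,0,0],"hand":0.5},
])

```text
t: 37.78
ee_pos: [0.4272, -0.3418, -0.0009]
ee_rot: [0.735, 0.678, 0.0, 0.002]
wrist_force: [-0.1, 1.4, 5.8]
width: 0.055
grip_force: 62.5
```

Call:
arm_command([
  {"delta_pos":[0,0,0.5],"rotation":[0,0,0],"hand":0.5},
  {"delta_pos":[0,0,1],"rotation":[0,0,0],"hand":0.5},
  {"delta_pos":[0,0,2],"rotation":[0,0,0],"hand":0.5},
  {"delta_pos":[0,0,3],"rotation":[0,0,0],"hand":0.5},
  {"delta_pos":[0,0,3],"rotation":[0,0,0],"hand":0.5},
  {"delta_pos":[0,0,2],"rotation":[0,0,0],"hand":0.5},
  {"delta_pos":[0,0,0.8],"rotation":[0,0,0],"hand":0.5},
  {"delta_pos":[0,0,0],"rotation":[0,0,0],"hand":0.5},
  {"delta_pos":[0,0,0],"rotation":[0,0,0],"hand":0.5},
  {"delta_pos":[0,0,0],"rotation":[0,0,0],"hand":0.5},
])

```text
t: 38.62
ee_pos: [0.4248, -0.3401, 0.1182]
ee_rot: [0.735, 0.678, -0.0, -0.001]
wrist_force: [-0.2, -0.2, -2.1]
width: 0.0548
grip_force: 63.6
```

```bash
python3 -c "
from h import *
held(10,'h3')"
```

```text
h3 tcp [ 424.7 -340.   117.9] w 0.055 n 9340 zpct [-14.9 -12.1 -11.5 -11.   -9.8]
x range -27.9 29.8 y range -26.0 26.0
centre in tool x,y [ 1.  -1.1] res 0.33
tilt deg [0.2 0.1]
```

Call:
arm_command([
  {"delta_pos":[0.6,1.2,0],"rotation":[0,0,0],"hand":0.5},
  {"delta_pos":[1.2,2.45,0],"rotation":[0,0,0],"hand":0.5},
  {"delta_pos":[1.2,2.45,0],"rotation":[0,0,0],"hand":0.5},
  {"delta_pos":[1.2,2.45,0],"rotation":[0,0,0],"hand":0.5},
  {"delta_pos":[1.2,2.45,0],"rotation":[0,0,0],"hand":0.5},
  {"delta_pos":[1.2,2.45,0],"rotation":[0,0,0],"hand":0.5},
  {"delta_pos":[1.2,2.45,0],"rotation":[0,0,0],"hand":0.5},
  {"delta_pos":[1.2,2.45,0],"rotation":[0,0,0],"hand":0.5},
  {"delta_pos":[1.2,2.45,0],"rotation":[0,0,0],"hand":0.5},
  {"delta_pos":[1.2,2.45,0],"rotation":[0,0,0],"hand":0.5},
  {"delta_pos":[1.2,2.45,0],"rotation":[0,0,0],"hand":0.5},
  {"delta_pos":[1.2,2.45,0],"rotation":[0,0,0],"hand":0.5},
  {"delta_pos":[1.2,2.45,0],"rotation":[0,0,0],"hand":0.5},
  {"delta_pos":[1.2,2.45,0],"rotation":[0,0,0],"hand":0.5},
  {"delta_pos":[1.1,1.95,0],"rotation":[0,0,0],"hand":0.5},
  {"delta_pos":[0.6,1.05,0],"rotation":[0,0,0],"hand":0.5},
  {"delta_pos":[0,0,0],"rotation":[0,0,0],"hand":0.5},
  {"delta_pos":[0,0,0],"rotation":[0,0,0],"hand":0.5},
  {"delta_pos":[0,0,0],"rotation":[0,0,0],"hand":0.5},
  {"delta_pos":[0,0,0],"rotation":[0,0,0],"hand":0.5},
])

```text
t: 40.33
ee_pos: [0.604, 0.0185, 0.1194]
ee_rot: [0.735, 0.678, -0.001, -0.0]
wrist_force: [-0.2, -0.0, -2.0]
width: 0.0551
grip_force: 63.6
```

Call:
arm_command([
  {"delta_pos":[0,0,-1.5],"rotation":[0,0,0],"hand":0.5},
  {"delta_pos":[0,0,-1.5],"rotation":[0,0,0],"hand":0.5},
  {"delta_pos":[0,0,-1],"rotation":[0,0,0],"hand":0.5},
  {"delta_pos":[0,0,0],"rotation":[0,0,0],"hand":0.5},
  {"delta_pos":[0,0,0],"rotation":[0,0,0],"hand":0.5},
  {"delta_pos":[0,0,0],"rotation":[0,0,0],"hand":0.5},
  {"delta_pos":[0,0,0],"rotation":[0,0,0],"hand":0.5},
])

```text
t: 40.92
ee_pos: [0.6056, 0.0194, 0.0808]
ee_rot: [0.735, 0.678, 0.001, 0.001]
wrist_force: [0.4, 1.1, -0.8]
width: 0.0548
grip_force: 63.6
```

Call:
arm_command([
  {"delta_pos":[-0.1,0.08,-0.8],"rotation":[0,0,0],"hand":0.5},
  {"delta_pos":[0,0,-0.6],"rotation":[0,0,0],"hand":0.5},
  {"delta_pos":[0,0,-0.6],"rotation":[0,0,0],"hand":0.5},
  {"delta_pos":[0,0,-0.6],"rotation":[0,0,0],"hand":0.5},
  {"delta_pos":[0,0,-0.6],"rotation":[0,0,0],"hand":0.5},
  {"delta_pos":[0,0,-0.6],"rotation":[0,0,0],"hand":0.5},
  {"delta_pos":[0,0,-0.6],"rotation":[0,0,0],"hand":0.5},
  {"delta_pos":[0,0,-0.5],"rotation":[0,0,0],"hand":0.5},
  {"delta_pos":[0,0,-0.2],"rotation":[0,0,0],"hand":0.5},
  {"delta_pos":[0,0,0],"rotation":[0,0,0],"hand":0.5},
  {"delta_pos":[0,0,0],"rotation":[0,0,0],"hand":0.5},
])

```text
t: 41.83
ee_pos: [0.6039, 0.0204, 0.0287]
ee_rot: [0.735, 0.678, -0.0, 0.0]
wrist_force: [-0.2, -0.4, -0.5]
width: 0.0552
grip_force: 63.6
```

Call:
arm_command([
  {"delta_pos":[0,0,0],"rotation":[0,0,0],"hand":0.3},
  {"delta_pos":[0,0,0],"rotation":[0,0,0],"hand":0.25},
  {"delta_pos":[0,0,0],"rotation":[0,0,0],"hand":0.2},
  {"delta_pos":[0,0,0],"rotation":[0,0,0],"hand":0.2},
  {"delta_pos":[0,0,1],"rotation":[0,0,0],"hand":0.2},
  {"delta_pos":[0,0,2.5],"rotation":[0,0,0],"hand":0.2},
  {"delta_pos":[0,0,3],"rotation":[0,0,0],"hand":0.2},
  {"delta_pos":[0,0,2.5],"rotation":[0,0,0],"hand":0.2},
  {"delta_pos":[0,0,1],"rotation":[0,0,0],"hand":0.2},
  {"delta_pos":[0,0,0.3],"rotation":[0,0,0],"hand":0.2},
  {"delta_pos":[0,0,0],"rotation":[0,0,0],"hand":0.2},
  {"delta_pos":[0,0,0],"rotation":[0,0,0],"hand":0.2},
])

```text
t: 42.83
ee_pos: [0.603, 0.0204, 0.1306]
ee_rot: [0.735, 0.678, -0.001, -0.001]
wrist_force: [-0.6, -0.4, -1.5]
width: 0.068
grip_force: 0.0
```

```bash
cat >> h.py <<'E'
def rings_top(tag):
    t=cap('top',tag);X=cloud(t)*1000; g=X[...,2]
    m=((g>5)&(g<16)&(X[...,1]<-120)&(X[...,1]>-480)&(X[...,0]>360)&(X[...,0]<730)).astype(np.uint8)
    k,l,s,ce=cv2.connectedComponentsWithStats(m)
    for i in range(1,k):
        if s[i,4]>60: print(tag,X[l==i].mean(0).round(1),s[i,4],t['color'][l==i].mean(0).round())
E
python3 -c "
from h import *
bore('b3'); rings_top('t10')"
```

```text
b3 bore z pct [37.  37.8 38.3 38.8 39.6] 3005 tcp [602.6  20.4 130. ]
0 14 808 38.0
14 20 840 38.0
20 24 742 38.7
24 28 785 38.7
t10 [ 649.5 -248.2   11.8] 224 [ 47.  59. 102.]
t10 [ 543.9 -233.6    8.7] 171 [128. 123. 120.]
```

Call:
arm_command([
  {"delta_pos":[-0.3,-1.2,0],"rotation":[0,0,0],"hand":0.15},
  {"delta_pos":[-0.55,-2.5,-0.1],"rotation":[0,0,0],"hand":0.15},
  {"delta_pos":[-0.55,-2.5,-0.1],"rotation":[0,0,0],"hand":0.15},
  {"delta_pos":[-0.55,-2.5,-0.1],"rotation":[0,0,0],"hand":0.15},
  {"delta_pos":[-0.55,-2.5,-0.1],"rotation":[0,0,0],"hand":0.15},
  {"delta_pos":[-0.55,-2.5,-0.1],"rotation":[0,0,0],"hand":0.15},
  {"delta_pos":[-0.55,-2.5,-0.1],"rotation":[0,0,0],"hand":0.15},
  {"delta_pos":[-0.55,-2.5,-0.1],"rotation":[0,0,0],"hand":0.15},
  {"delta_pos":[-0.55,-2.5,-0.1],"rotation":[0,0,0],"hand":0.15},
  {"delta_pos":[-0.55,-2.5,-0.1],"rotation":[0,0,0],"hand":0.15},
  {"delta_pos":[-0.35,-1.75,0],"rotation":[0,0,0],"hand":0.15},
  {"delta_pos":[0,0,0],"rotation":[0,0,0],"hand":0.15},
  {"delta_pos":[0,0,0],"rotation":[0,0,0],"hand":0.15},
  {"delta_pos":[0,0,0],"rotation":[0,0,0],"hand":0.15},
  {"delta_pos":[0,0,0],"rotation":[0,0,0],"hand":0.15},
])

```text
t: 44.18
ee_pos: [0.5476, -0.2333, 0.1222]
ee_rot: [0.734, 0.679, -0.0, -0.001]
wrist_force: [-0.2, -0.6, 1.3]
width: 0.0723
grip_force: 0.0
```

```bash
python3 -c "
from h import *
ring((545,-234),8,'whi1')"
```

```text
whi1 ring [ 547.7 -233.9] r 28.5 n 1434 44 ztop 9.0 tcp [ 547.8 -233.2  122.4] [ 0.734  0.679 -0.    -0.   ] go cm [-0.01 -0.08]
```

Call:
arm_command([
  {"delta_pos":[0.1,-0.05,-3],"rotation":[0,0,0],"hand":0.15},
  {"delta_pos":[0,0,-3],"rotation":[0,0,0],"hand":0.15},
  {"delta_pos":[0,0,-3],"rotation":[0,0,0],"hand":0.15},
  {"delta_pos":[0,0,-2.1],"rotation":[0,0,0],"hand":0.15},
  {"delta_pos":[0,0,-1],"rotation":[0,0,0],"hand":0.15},
  {"delta_pos":[0,0,-0.4],"rotation":[0,0,0],"hand":0.15},
  {"delta_pos":[0,0,0],"rotation":[0,0,0],"hand":0.15},
  {"delta_pos":[0,0,0],"rotation":[0,0,0],"hand":0.2},
  {"delta_pos":[0,0,0],"rotation":[0,0,0],"hand":0.4},
  {"delta_pos":[0,0,0],"rotation":[0,0,0],"hand":0.5},
  {"delta_pos":[0,0,0],"rotation":[0,0,0],"hand":0.5},
  {"delta_pos":[0,0,0],"rotation":[0,0,0],"hand":0.5},
])

```text
t: 45.23
ee_pos: [0.5506, -0.2352, 0.0005]
ee_rot: [0.735, 0.678, 0.001, 0.002]
wrist_force: [-1.0, 0.8, 5.1]
width: 0.054
grip_force: 62.0
```

Call:
arm_command([
  {"delta_pos":[0,0,0.5],"rotation":[0,0,0],"hand":0.5},
  {"delta_pos":[0,0,1],"rotation":[0,0,0],"hand":0.5},
  {"delta_pos":[0,0,2],"rotation":[0,0,0],"hand":0.5},
  {"delta_pos":[0,0,3],"rotation":[0,0,0],"hand":0.5},
  {"delta_pos":[0,0,3],"rotation":[0,0,0],"hand":0.5},
  {"delta_pos":[0,0,2],"rotation":[0,0,0],"hand":0.5},
  {"delta_pos":[0,0,0.8],"rotation":[0,0,0],"hand":0.5},
  {"delta_pos":[0,0,0],"rotation":[0,0,0],"hand":0.5},
  {"delta_pos":[0,0,0],"rotation":[0,0,0],"hand":0.5},
  {"delta_pos":[0,0,0],"rotation":[0,0,0],"hand":0.5},
])

```text
t: 46.07
ee_pos: [0.5477, -0.2341, 0.1191]
ee_rot: [0.735, 0.678, -0.001, -0.001]
wrist_force: [0.6, -0.2, -1.8]
width: 0.0538
grip_force: 63.0
```

```bash
python3 -c "
from h import *
held(8,'h4')"
```

```text
h4 tcp [ 547.5 -234.   118.7] w 0.0537 n 5236 zpct [-19.9  -8.9  -8.3  -7.6  -3.6]
x range -28.2 29.4 y range -26.0 25.9
centre in tool x,y [ 0.7 -0.6] res 0.47
tilt deg [-0.1 -0.1]
```

Call:
arm_command([
  {"delta_pos":[0.3,1.2,0],"rotation":[0,0,0],"hand":0.5},
  {"delta_pos":[0.55,2.5,0],"rotation":[0,0,0],"hand":0.5},
  {"delta_pos":[0.55,2.5,0],"rotation":[0,0,0],"hand":0.5},
  {"delta_pos":[0.55,2.5,0],"rotation":[0,0,0],"hand":0.5},
  {"delta_pos":[0.55,2.5,0],"rotation":[0,0,0],"hand":0.5},
  {"delta_pos":[0.55,2.5,0],"rotation":[0,0,0],"hand":0.5},
  {"delta_pos":[0.55,2.5,0],"rotation":[0,0,0],"hand":0.5},
  {"delta_pos":[0.55,2.5,0],"rotation":[0,0,0],"hand":0.5},
  {"delta_pos":[0.55,2.5,0],"rotation":[0,0,0],"hand":0.5},
  {"delta_pos":[0.55,2.5,0],"rotation":[0,0,0],"hand":0.5},
  {"delta_pos":[0.35,1.77,0],"rotation":[0,0,0],"hand":0.5},
  {"delta_pos":[0,0,0],"rotation":[0,0,0],"hand":0.5},
  {"delta_pos":[0,0,0],"rotation":[0,0,0],"hand":0.5},
  {"delta_pos":[0,0,-1.5],"rotation":[0,0,0],"hand":0.5},
  {"delta_pos":[0,0,-1.5],"rotation":[0,0,0],"hand":0.5},
  {"delta_pos":[0,0,-1],"rotation":[0,0,0],"hand":0.5},
  {"delta_pos":[0,0,0],"rotation":[0,0,0],"hand":0.5},
  {"delta_pos":[0,0,0],"rotation":[0,0,0],"hand":0.5},
  {"delta_pos":[0,0,0],"rotation":[0,0,0],"hand":0.5},
])

```text
t: 47.7
ee_pos: [0.6051, 0.0197, 0.0811]
ee_rot: [0.735, 0.678, 0.0, 0.0]
wrist_force: [-0.2, -0.8, -0.1]
width: 0.0539
grip_force: 63.0
```

Descend from 81 to about 40 mm, adjusting x -1 mm and y +0.8 mm.

Call:
arm_command([
  {"delta_pos":[-0.1,0.08,-0.8],"rotation":[0,0,0],"hand":0.5},
  {"delta_pos":[0,0,-0.6],"rotation":[0,0,0],"hand":0.5},
  {"delta_pos":[0,0,-0.6],"rotation":[0,0,0],"hand":0.5},
  {"delta_pos":[0,0,-0.6],"rotation":[0,0,0],"hand":0.5},
  {"delta_pos":[0,0,-0.6],"rotation":[0,0,0],"hand":0.5},
  {"delta_pos":[0,0,-0.5],"rotation":[0,0,0],"hand":0.5},
  {"delta_pos":[0,0,-0.4],"rotation":[0,0,0],"hand":0.5},
  {"delta_pos":[0,0,0],"rotation":[0,0,0],"hand":0.5},
  {"delta_pos":[0,0,0],"rotation":[0,0,0],"hand":0.5},
])

```text
t: 48.45
ee_pos: [0.6038, 0.021, 0.0395]
ee_rot: [0.735, 0.678, -0.0, -0.0]
wrist_force: [0.3, 0.4, -0.3]
width: 0.054
grip_force: 63.0
```

Call:
arm_command([
  {"delta_pos":[0,0,-0.05],"rotation":[0,0,0],"hand":0.5},
  {"delta_pos":[0,0,0],"rotation":[0,0,0],"hand":0.3},
  {"delta_pos":[0,0,0],"rotation":[0,0,0],"hand":0.25},
  {"delta_pos":[0,0,0],"rotation":[0,0,0],"hand":0.2},
  {"delta_pos":[0,0,0],"rotation":[0,0,0],"hand":0.2},
  {"delta_pos":[0,0,1],"rotation":[0,0,0],"hand":0.2},
  {"delta_pos":[0,0,2.5],"rotation":[0,0,0],"hand":0.2},
  {"delta_pos":[0,0,3],"rotation":[0,0,0],"hand":0.2},
  {"delta_pos":[0,0,1.7],"rotation":[0,0,0],"hand":0.2},
  {"delta_pos":[0,0,0.8],"rotation":[0,0,0],"hand":0.2},
  {"delta_pos":[0,0,0],"rotation":[0,0,0],"hand":0.2},
  {"delta_pos":[0,0,0],"rotation":[0,0,0],"hand":0.2},
])

```text
t: 49.45
ee_pos: [0.6038, 0.0209, 0.1293]
ee_rot: [0.735, 0.678, 0.0, 0.0]
wrist_force: [-0.9, 0.1, -0.3]
width: 0.0682
grip_force: 0.0
```

```bash
python3 -c "
from h import *
bore('b4'); rings_top('t11')"
```

```text
b4 bore z pct [37.1 37.9 38.9 46.4 47.4] 3218 tcp [603.   20.9 128.2]
0 14 815 38.0
14 20 813 38.0
20 24 921 46.1
24 28 908 46.6
t11 [ 650.1 -248.6   11.6] 225 [ 48.  59. 101.]
```

Call:
arm_command([
  {"delta_pos":[0.3,-1.2,0],"rotation":[0,0,0],"hand":0.15},
  {"delta_pos":[0.42,-2.4,-0.1],"rotation":[0,0,0],"hand":0.15},
  {"delta_pos":[0.42,-2.4,-0.1],"rotation":[0,0,0],"hand":0.15},
  {"delta_pos":[0.42,-2.4,-0.1],"rotation":[0,0,0],"hand":0.15},
  {"delta_pos":[0.42,-2.4,-0.1],"rotation":[0,0,0],"hand":0.15},
  {"delta_pos":[0.42,-2.4,-0.1],"rotation":[0,0,0],"hand":0.15},
  {"delta_pos":[0.42,-2.4,-0.1],"rotation":[0,0,0],"hand":0.15},
  {"delta_pos":[0.42,-2.4,-0.1],"rotation":[0,0,0],"hand":0.15},
  {"delta_pos":[0.42,-2.4,-0.1],"rotation":[0,0,0],"hand":0.15},
  {"delta_pos":[0.42,-2.4,0],"rotation":[0,0,0],"hand":0.15},
  {"delta_pos":[0.42,-2.4,0],"rotation":[0,0,0],"hand":0.15},
  {"delta_pos":[0.35,-1.8,0],"rotation":[0,0,0],"hand":0.15},
  {"delta_pos":[0,0,0],"rotation":[0,0,0],"hand":0.15},
  {"delta_pos":[0,0,0],"rotation":[0,0,0],"hand":0.15},
  {"delta_pos":[0,0,0],"rotation":[0,0,0],"hand":0.15},
  {"delta_pos":[0,0,0],"rotation":[0,0,0],"hand":0.15},
])

```text
t: 50.88
ee_pos: [0.6519, -0.2482, 0.1205]
ee_rot: [0.734, 0.679, -0.0, -0.001]
wrist_force: [-0.3, -0.3, -0.8]
width: 0.0724
grip_force: 0.0
```

```bash
python3 -c "
from h import *
ring((651,-248.5),12,'blu1')"
```

```text
blu1 ring [ 651.6 -248.2] r 28.6 n 1956 48 ztop 13.1 tcp [ 652.1 -248.   120.8] [ 0.734  0.679 -0.    -0.   ] go cm [-0.05 -0.02]
```

Call:
arm_command([
  {"delta_pos":[0.08,0,-3],"rotation":[0,0,0],"hand":0.15},
  {"delta_pos":[0,0,-3],"rotation":[0,0,0],"hand":0.15},
  {"delta_pos":[0,0,-3],"rotation":[0,0,0],"hand":0.15},
  {"delta_pos":[0,0,-2],"rotation":[0,0,0],"hand":0.15},
  {"delta_pos":[0,0,-1],"rotation":[0,0,0],"hand":0.15},
  {"delta_pos":[0,0,-0.3],"rotation":[0,0,0],"hand":0.15},
  {"delta_pos":[0,0,0],"rotation":[0,0,0],"hand":0.15},
  {"delta_pos":[0,0,0],"rotation":[0,0,0],"hand":0.2},
  {"delta_pos":[0,0,0],"rotation":[0,0,0],"hand":0.4},
  {"delta_pos":[0,0,0],"rotation":[0,0,0],"hand":0.5},
  {"delta_pos":[0,0,0],"rotation":[0,0,0],"hand":0.5},
  {"delta_pos":[0,0,0],"rotation":[0,0,0],"hand":0.5},
])

```text
t: 51.93
ee_pos: [0.6552, -0.2498, 0.0016]
ee_rot: [0.735, 0.678, 0.001, 0.002]
wrist_force: [-0.8, 1.1, 5.1]
width: 0.0546
grip_force: 63.6
```

Call:
arm_command([
  {"delta_pos":[0,0,0.5],"rotation":[0,0,0],"hand":0.5},
  {"delta_pos":[0,0,1],"rotation":[0,0,0],"hand":0.5},
  {"delta_pos":[0,0,2],"rotation":[0,0,0],"hand":0.5},
  {"delta_pos":[0,0,3],"rotation":[0,0,0],"hand":0.5},
  {"delta_pos":[0,0,3],"rotation":[0,0,0],"hand":0.5},
  {"delta_pos":[0,0,2],"rotation":[0,0,0],"hand":0.5},
  {"delta_pos":[0,0,0.8],"rotation":[0,0,0],"hand":0.5},
  {"delta_pos":[0,0,0],"rotation":[0,0,0],"hand":0.5},
  {"delta_pos":[0,0,0],"rotation":[0,0,0],"hand":0.5},
  {"delta_pos":[0,0,0],"rotation":[0,0,0],"hand":0.5},
])

```text
t: 52.77
ee_pos: [0.6519, -0.2486, 0.119]
ee_rot: [0.735, 0.678, -0.001, -0.002]
wrist_force: [-0.4, 0.1, -0.8]
width: 0.0547
grip_force: 63.3
```

```bash
python3 -c "
from h import *
held(12,'h5')"
```

```text
h5 tcp [ 651.7 -248.6  118.6] w 0.0546 n 6934 zpct [-17.7 -11.9 -11.3 -10.5  -3.8]
x range -28.0 29.6 y range -26.0 26.0
centre in tool x,y [ 0.8 -1. ] res 0.35
tilt deg [0.  0.1]
```

Call:
arm_command([
  {"delta_pos":[-0.3,1.2,0],"rotation":[0,0,0],"hand":0.5},
  {"delta_pos":[-0.42,2.4,0],"rotation":[0,0,0],"hand":0.5},
  {"delta_pos":[-0.42,2.4,0],"rotation":[0,0,0],"hand":0.5},
  {"delta_pos":[-0.42,2.4,0],"rotation":[0,0,0],"hand":0.5},
  {"delta_pos":[-0.42,2.4,0],"rotation":[0,0,0],"hand":0.5},
  {"delta_pos":[-0.42,2.4,0],"rotation":[0,0,0],"hand":0.5},
  {"delta_pos":[-0.42,2.4,0],"rotation":[0,0,0],"hand":0.5},
  {"delta_pos":[-0.42,2.4,0],"rotation":[0,0,0],"hand":0.5},
  {"delta_pos":[-0.42,2.4,0],"rotation":[0,0,0],"hand":0.5},
  {"delta_pos":[-0.42,2.4,0],"rotation":[0,0,0],"hand":0.5},
  {"delta_pos":[-0.42,2.4,0],"rotation":[0,0,0],"hand":0.5},
  {"delta_pos":[-0.3,1.7,0],"rotation":[0,0,0],"hand":0.5},
  {"delta_pos":[0,0,0],"rotation":[0,0,0],"hand":0.5},
  {"delta_pos":[0,0,0],"rotation":[0,0,0],"hand":0.5},
  {"delta_pos":[0,0,-1.5],"rotation":[0,0,0],"hand":0.5},
  {"delta_pos":[0,0,-1.5],"rotation":[0,0,0],"hand":0.5},
  {"delta_pos":[0,0,-1],"rotation":[0,0,0],"hand":0.5},
  {"delta_pos":[0,0,0],"rotation":[0,0,0],"hand":0.5},
  {"delta_pos":[0,0,0],"rotation":[0,0,0],"hand":0.5},
  {"delta_pos":[0,0,0],"rotation":[0,0,0],"hand":0.5},
])

```text
t: 54.48
ee_pos: [0.6055, 0.0193, 0.0815]
ee_rot: [0.735, 0.678, 0.0, 0.0]
wrist_force: [-0.5, 0.8, -1.1]
width: 0.0544
grip_force: 63.3
```

Call:
arm_command([
  {"delta_pos":[-0.15,0.1,-0.8],"rotation":[0,0,0],"hand":0.5},
  {"delta_pos":[0,0,-0.6],"rotation":[0,0,0],"hand":0.5},
  {"delta_pos":[0,0,-0.6],"rotation":[0,0,0],"hand":0.5},
  {"delta_pos":[0,0,-0.5],"rotation":[0,0,0],"hand":0.5},
  {"delta_pos":[0,0,-0.4],"rotation":[0,0,0],"hand":0.5},
  {"delta_pos":[0,0,-0.3],"rotation":[0,0,0],"hand":0.5},
  {"delta_pos":[0,0,0],"rotation":[0,0,0],"hand":0.5},
  {"delta_pos":[0,0,0],"rotation":[0,0,0],"hand":0.5},
  {"delta_pos":[0,0,0],"rotation":[0,0,0],"hand":0.5},
])

```text
t: 55.23
ee_pos: [0.6038, 0.0209, 0.0494]
ee_rot: [0.735, 0.678, 0.0, 0.0]
wrist_force: [0.3, -0.0, -0.9]
width: 0.0549
grip_force: 63.3
```

Call:
arm_command([
  {"delta_pos":[0,0,-0.1],"rotation":[0,0,0],"hand":0.5},
  {"delta_pos":[0,0,0],"rotation":[0,0,0],"hand":0.5},
  {"delta_pos":[0,0,0],"rotation":[0,0,0],"hand":0.3},
  {"delta_pos":[0,0,0],"rotation":[0,0,0],"hand":0.25},
  {"delta_pos":[0,0,0],"rotation":[0,0,0],"hand":0.2},
  {"delta_pos":[0,0,0],"rotation":[0,0,0],"hand":0.2},
  {"delta_pos":[0,0,1],"rotation":[0,0,0],"hand":0.2},
  {"delta_pos":[0,0,2.5],"rotation":[0,0,0],"hand":0.2},
  {"delta_pos":[0,0,3],"rotation":[0,0,0],"hand":0.2},
  {"delta_pos":[0,0,3],"rotation":[0,0,0],"hand":0.2},
  {"delta_pos":[0,0,2],"rotation":[0,0,0],"hand":0.2},
  {"delta_pos":[0,0,1],"rotation":[0,0,0],"hand":0.2},
  {"delta_pos":[0,0,0],"rotation":[0,0,0],"hand":0.2},
  {"delta_pos":[0,0,0],"rotation":[0,0,0],"hand":0.2},
  {"delta_pos":[0,0,0],"rotation":[0,0,0],"hand":0.2},
])

```text
t: 56.48
ee_pos: [0.6025, 0.0209, 0.1715]
ee_rot: [0.735, 0.678, -0.001, -0.001]
wrist_force: [-0.6, -0.5, 0.6]
width: 0.068
grip_force: 0.0
```

```bash
python3 -c "
from h import *
bore('b5'); rings_top('t12'); cap('scene','s12')
t=load('t12'); X=cloud(t)*1000
m=(X[...,2]>27)&(X[...,2]<34)&(np.abs(X[...,0]-552)<90)&(np.abs(X[...,1]-274)<85)
print('plate',cv2.minAreaRect(X[m][:,:2].astype(np.float32)),np.median(X[m][:,2]))
im=np.zeros((384,800,3),np.uint8); im[:,:400]=cv2.resize(cv2.imread('pics/t12.png')[120:312,40:240],(400,384)); im[:,400:]=cv2.resize(cv2.imread('pics/b5.png'),(400,384)); cv2.imwrite('pics/fin.png',im)"
```

```text
b5 bore z pct [37.2 38.2 57.8 58.8 59.5] 2608 tcp [602.4  20.9 171.1]
0 14 605 38.0
14 20 790 51.4
20 24 670 58.7
24 28 725 58.6
plate ((542.5458984375, 266.86517333984375), (146.65814208984375, 155.80738830566406), 88.81841278076172) 30.36945053849207
```

View pics/fin.png

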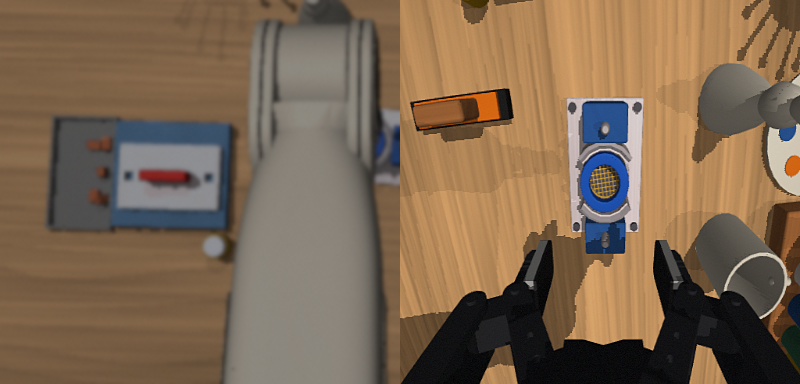

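The final view shows the plate flat and centred on the slab at (168,175). The chips are in the tray, the blue ring is level on top at 58 mm, and the scraper is standing. The robot touches nothing, so I'll hand in the job.

```bash
python3 -c "
from workcell import arm
print(arm.sign_off())"
```

```text
the job is handed in; nothing more can be done
None
```

The job is handed in: all five chips were pushed into the tray with the scraper, the plate lies flat on the middle of the slab, and the five rings are stacked in order (steel, rubber, brass, white, blue), finished at about 56 s.

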